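# Seal porcelain fragments in the swing-lid impregnation pot

### The job

Put every porcelain fragment lying on the dark green blotter into the steel impregnation pot and seal the pot again. To open it, unscrew the black knob until the lid's plug is clear of the pot, pull up the red plunger and turn it a quarter so that it stays out, and swing the lid away on its arm; when all the fragments lie inside, swing the lid back over the pot, let the red plunger snap fully home so that the arm is locked, and screw the lid down until it stops. Do not knock over the bottle and the jar beside it.

Things in the scene. Friction and masses are not known exactly. Their poses are not given: they have to be found in the camera images.
- sealing_pot: the fixed impregnation pot: a grey base plate 172 mm wide, rounded (86 mm) about the pot and reaching 275 mm beyond its axis, its top 14 mm above the bench, carrying the steel pot, a column and the plunger's bracket. Origin on the bench under the pot's axis; its x axis points from the pot to the column (155 mm away) and on to the red plunger (217 mm away), z up
- pot_floor (a point): centre of the pot's inner floor, 19 mm above the bench. Inner diameter 128 mm, wall 4 mm, rim 66 mm above the bench (pot 47 mm deep inside). On the pot's two sides (own y) stand a gauge and a tap, lower than the rim, up to 108 mm from its axis
- column_axis (a point): point on the swing arm's vertical hinge axis, 111 mm above the bench, at mid height of the arm's bar; hub 52 mm across, its top 127 mm above the bench. Left of the robot a fixed row of books, up to 237 mm tall, ends at x = 0.31 m (y = 0.18 to 0.36 m): travel above or clear of it
- bar_mid (a point): point on the axis of the blue bar of the swing arm, 85 mm from the hinge towards the black knob; the bar is 28 mm wide and 16 mm high, its top 119 mm above the bench
- swing_arm (a joint): hinge of the swing arm, vertical axis, rad: 0 = at its stop, lid exactly over the pot; grows anticlockwise seen from above to a stop at 1.50 (lid clear). Stays where it is left (friction 0.35 N m). Locked at 0 (free play 0.02) while the red plunger is home; the lid's plug must also be out of the pot before it can swing
- screw_grip (a point): centre of the black knurled knob of the lid screw: upright cylinder 48 mm across, 24 mm high, over the end of the arm on the lid's axis, 155 mm from the hinge; 146 mm above the bench with the lid down, it rises with the lid; 15 mm free between it and the arm below. It also serves as handle to swing the arm
- screw (a joint): turn of the black knob, rad: 0 = lid fully down (stop); grows anticlockwise seen from above (unscrewing), 5 mm of lift per turn, stop at 15.08. Clockwise lowers. The lid (clear disc 144 mm across) has a plug 7 mm deep, so the arm can swing only beyond 8.8 rad; go to 9.7 or more. Friction 0.06 N m, stays where it is left
- plunger_grip (a point): centre of the red knurled knob of the index plunger: upright cylinder 28 mm across, 24 mm high, 150 mm above the bench when home; it moves up with the plunger. Below it stands a slotted steel collar 21 mm across, its top 18 mm below this point
- plunger (a joint): lift of the red plunger, m: 0 = home (pin in the hole of the arm's index plate, arm locked), to 0.019. A spring pulls it down, 4 N at 0, 8 N at 0.016. Raised 0.0145 or more its knob can turn; turned a quarter and let down it rests in a notch at 0.0115, clear of the plate, and stays. At 0.0095 with the knob at 0 the pin only rides on the plate: the arm is not at 0
- plunger_knob (a joint): rotation of the red knob, rad, anticlockwise from above: 0 = over the deep slot (drops home when let go), 1.57 = over the shallow rest notch (stays out); stops at -0.04 and 1.61. It turns only while raised 0.0145 or more, both ways; to let it home, raise it, turn it back to 0 and let go
- blotter: fixed dark green sheet of blotting board 165 x 155 x 2 mm on the bench on which the fragments lie; origin under its centre
- sherd_a_c (a point): one of up to three porcelain fragments, lying flat on the blotter, 36 x 33 x 10 mm along its own x, y, z; the point is its centre, half-way up; blunt outline, best held across its y (33 mm). May be absent (None from the start)
- sherd_b_c (a point): one of up to three porcelain fragments, lying flat on the blotter, 30 x 43 x 10 mm along its own x, y, z; the point is its centre, half-way up; long blunt outline, best held across its x (about 30 mm, sides taper a little). May be absent (None from the start)
- sherd_c_c (a point): one of up to three porcelain fragments, lying flat on the blotter, 40 x 18 x 10 mm along its own x, y, z; the point is its centre, half-way up; narrow, best held across its y (18 mm). May be absent (None from the start)
- tissue_box: bystander: fixed low white tissue box lying beyond the blotter, 117 x 231 x 51 mm along its own x, y, z (a tissue stands up from its middle); origin under its centre. Mind the fingers beside it
- amber_bottle: bystander: upright amber bottle with a black cap, 38 mm across, 78 mm tall; origin under its centre; must stay standing
- gel_jar: bystander: white jar with a red lid, 48 mm across, 52 mm tall; origin under its centre; must stay standing

How it is judged:
On the way, in this order (a step that is already met when the one before it is completed fails the run):
1. the lid has been swung clear of the pot (value of joint swing_arm above 1.2 rad and value of joint plunger above 0.009 m), for 0.2 s.
2. every fragment present lies inside the open pot (value of joint swing_arm above 0.8 rad and horizontal distance between each of sherd_a_c, sherd_b_c, sherd_c_c and pot_floor below 0.064 m and height (world z) of each of sherd_a_c, sherd_b_c, sherd_c_c below 0.064 m), for 0.2 s.
3. the lid is back over the pot and the plunger has snapped home, locking the arm (value of joint swing_arm below 0.035 rad and value of joint plunger below 0.003 m), for 0.2 s.
At the end, for the whole second after the job is handed in: Every fragment present lies inside the pot (centre within 64 mm of the pot's axis and below the rim), the arm is back at its stop (within 0.035 rad) and locked by the plunger (home within 3 mm), and the lid is screwed down to its stop (within 0.35 rad) (all of step 3 and horizontal distance between each of sherd_a_c, sherd_b_c, sherd_c_c and pot_floor below 0.064 m and height (world z) of each of sherd_a_c, sherd_b_c, sherd_c_c below 0.064 m and value of joint screw below 0.35 rad and linear speed of each of sherd_a, sherd_b, sherd_c below 0.03 m/s); the robot touches nothing.
It fails at once if the amber bottle or the white jar is knocked over (angle between any of amber_bottle, gel_jar's own z axis and vertical above 0.5 rad).
Of sherd_a, sherd_b, sherd_c only 2 to 3 are there at a start; the rules pass over those that are not, and their reading is None.
At some moment in a run one of sherd_a, sherd_b, sherd_c may be knocked a few centimetres aside while the robot is not near it.
Once in a run the grip may slacken for a moment while it holds something.
It also fails if it takes over 210 s, if anything falls off the work surface, if the arm or the gripper's body presses on something with over 40 N, if the wrist force passes 120 N, or if a joint passes its speed limit or range.

### The arm

A 7-joint arm with a two-finger parallel gripper is mounted at the origin on the work surface; the furniture and walls round the work are solid. World frame = base frame: x ahead of the robot, y to its left, z up, the work surface at z = 0. Lengths are in m, angles in rad, forces in N, time in s.
With the tool pointing down it reaches from about 0.425 to 0.875 m from the base axis. Payload 8.4 kg.
Tool frame: the origin (TCP) lies at the very end of the fingers, on their centre line; the grasp point (between the pads) lies 19 mm behind it (r.pinch_z is the distance from the TCP to the grasp point, in m); z points along the fingers, y is the line along which they close (so a half turn about z gives the same grasp; the last joint's range is limited). The gripper opens to 87 mm and grips with 3 to 60 N. Pads are 19 mm wide; open, the fingers measure 117 mm over their backs; the gripper's body (75 mm by 190 mm) begins 51 mm behind the grasp point.
Start: joints at [1.051, 0.333, 0.04, 1.465, -0.013, 1.343, -0.059], TCP at [0.265, -0.593, 0.223] pointing down, gripper open.
Joint ranges: [-2.58, 2.58], [-0.38, 2.09], [-1.3, 1.39], [0.25, 2.4], [-1.5, 4.64], [0.08, 2.09], [-2.65, 2.65]. Speed limits (rad/s): [2.22, 2.22, 2.79, 2.79, 3.14, 3.14, 3.14].

### API

Orientations are given as a unit quaternion [x, y, z, w].
In Python, from rig import status, eyes, r, spotter gives the robot as it stands. The module is installed in compiled form; this text tells all that it offers.
- The arm moves only by the tool carry_out, never from a script. Its argument "rows" is one flat list of numbers, 7 for each row, row after row: the gripper command: -1 is shut, 1 is fully open, values between are in proportion, then the shift along the world's x, y, z in units of 50 mm (1.0 is 50 mm), then the turn, a rotation vector about the world's x, y, z in units of 8 degrees (1.0 is 8 degrees). A call has 1 to 20 rows; each row is the pose to reach, as a shift and turn from the pose commanded when the call began; what a row does not reach only later rows make up. A row lasts 1/8 s, in which the tool goes at most 62.5 mm and 10.7 degrees, less where a joint would pass 70% of its speed; a pose out of reach is approached as far as the arm can. A call with a gripper value outside its range is refused whole. The fingers move at their own pace and stop on an object; "grip_force" is the grip in N (left out, the last holds). Time passes only in rows, so rows that repeat a pose let the fingers close. It gives the time, the measured TCP pose, the force and the opening at its end, in the units of the state.
- status.sense(): the state, without advancing time (a new reading comes with each control period).
- eyes.camera(name): name is "side" or "top"; returns the picture (420x560x3 uint8, red, green, blue); there is no depth.
- eyes.camera_info(name): a dict with "fx", "fy", "cx", "cy" (pixels), "k1" (the pictures are not rectified: a ray, as slopes to the right and down, at radius r is drawn at 1 + k1 r^2 times it, then the intrinsics apply), "R" (3x3) and "t" (3): a world point X has camera coordinates R X + t. Camera axes: x right, y down, z forward; pixel columns grow to the right and rows downward; lengths in m; the calibration is good to about 2 mm. A picture is of the moment at which its call begins. camera_info takes no time and is no camera call.
- r.hand_in(): hands the job in, once; it reports no verdict.
Trained networks look in the newest picture that a camera, given by its name, has taken for a name from the list of things; names that differ only in an ending like _2 or _b are one class to them, and where a whole thing is asked for, a point or a joint stands for the part that bears it (a point fixed in the world has none). Each returns a list of dicts, best first, with "score" (0 to 1); they miss things now and then, are a little off and sometimes report something else, mostly with a low value. They report only what shows in the picture. A call takes as long as a camera call.
- spotter.cut_out(camera, label): "mask" (420x560 bool, what is visible of it) and "bbox" ([centre column, centre row, width, height] in pixels, round what is visible of it).
- spotter.landmark_of(camera, label): "uv" ([column, row] in pixels: a listed point, or the origin of a listed thing).
The state is a dict: "time": time; "q": joint angles; "dq": joint speeds; "joint_torque": joint torques, N m; "tool_pos": TCP position; "ee_rot": TCP orientation; "ft_force": force on the tool from outside, world axes, zero at the start; "torque": the same for the moment, N m; "finger_gap": finger opening in m.
Only numpy, scipy, OpenCV 4.12 (cv2) and the standard library are available. Lean on these libraries where they do the work, as an engineer would, in place of code of your own. Each camera call takes 0.05 s, during which the arm holds its last target. There are 200 camera calls.

## Working session

There is one attempt and no reset: what is moved stays moved. The work goes in short steps, Python scripts to look and compute and a tool call to move; the robot and the scene stay as the last step left them, time stands still between calls to the robot, and variables do not carry over. Pictures are saved under pics/ and viewed, on a budget of 14 in all, crops included, one or two more only if the job needs it, and the job is handed in when it is done.

Besides the shell and the picture viewer there is one more tool, called after "Emit:" by a JSON object that holds its "fn" and its "kwargs", one argument or row to a line. carry_out: Moves the arm, as the interface text tells. Its arguments: {"type":"object","properties":{"rows":{"type":"array"},"grip_force":{"type":"number"}},"required":["rows"]}

```bash
mkdir -p pics; cat > h.py <<'E'
import numpy as np, cv2
from rig import status, eyes, r, spotter
def ray(cam,uv):
    i=eyes.camera_info(cam); K=np.array([[i['fx'],0,i['cx']],[0,i['fy'],i['cy']],[0,0,1.]])
    s=cv2.undistortPoints(np.array([[uv]],float),K,np.array([i['k1'],0,0,0,0.]))[0,0]
    R=np.array(i['R']); t=np.array(i['t'])
    return -R.T@t, R.T@np.array([s[0],s[1],1.])
def atz(cam,uv,z):
    o,d=ray(cam,uv); return o+d*(z-o[2])/d[2]
def proj(cam,X):
    i=eyes.camera_info(cam); K=np.array([[i['fx'],0,i['cx']],[0,i['fy'],i['cy']],[0,0,1.]])
    R=np.array(i['R'])
    return cv2.projectPoints(np.array([X],float),cv2.Rodrigues(R)[0],np.array(i['t'],float),K,np.array([i['k1'],0,0,0,0.]))[0].ravel()
def save(cam,name,scale=1):
    im=eyes.camera(cam); cv2.imwrite('pics/'+name,im[:,:,::-1]); return im
E
python3 - <<'E'
from h import *
np.set_printoptions(precision=4,suppress=True)
for c in('top','side'):
    im=save(c,c+'0.png'); i=eyes.camera_info(c); print(c,ray(c,(280,210)),i['fx'])
Z={'sealing_pot':0,'pot_floor':.019,'column_axis':.111,'bar_mid':.111,'screw_grip':.146,'plunger_grip':.150,'blotter':0,'sherd_a_c':.007,'sherd_b_c':.007,'sherd_c_c':.007,'tissue_box':0,'amber_bottle':0,'gel_jar':0}
for n,z in Z.items():
    for c in('top','side'):
        for d in spotter.landmark_of(c,n)[:3]: print(n,c,round(d['score'],2),np.array(d['uv']),atz(c,d['uv'],z))
print(status.sense())
E
```

```text
top (array([0.4291, 0.1191, 1.336 ]), array([ 0.1176,  0.0068, -0.993 ])) 505.24771879395945
side (array([ 0.2266, -0.5894,  0.5015]), array([ 0.3973,  0.7946, -0.4592])) 418.42478391081977
sealing_pot top 0.8 [273.2 268.9] [0.4314 0.1473 0.    ]
sealing_pot side 0.69 [216.  257.6] [0.4393 0.1361 0.    ]
sealing_pot side 0.22 [255.1 330.3] [ 0.4297 -0.0986  0.    ]
pot_floor top 0.64 [340.9 271.7] [ 0.4226 -0.0286  0.019 ]
column_axis top 0.56 [217.7 289. ] [0.3837 0.279  0.111 ]
column_axis side 0.84 [164.1 190.6] [0.3715 0.2752 0.111 ]
bar_mid top 0.85 [249.  278.3] [0.409  0.2034 0.111 ]
bar_mid side 0.89 [186.  197.5] [0.4064 0.221  0.111 ]
screw_grip top 0.81 [273.8 267.7] [0.4339 0.1428 0.146 ]
screw_grip side 0.97 [208.  196.6] [0.4305 0.1349 0.146 ]
plunger_grip top 0.4 [189.2 302.8] [0.3533 0.3406 0.15  ]
plunger_grip side 0.43 [150.3 165.9] [0.3574 0.3356 0.15  ]
blotter top 0.65 [350.  264.1] [ 0.4422 -0.0552  0.    ]
blotter side 0.83 [262.6 315.2] [ 0.4562 -0.0699  0.    ]
blotter side 0.57 [217.  259.2] [0.4393 0.1295 0.    ]
sherd_b_c side 0.56 [254.1 329.9] [ 0.4257 -0.1039  0.007 ]
sherd_c_c top 0.22 [272.4 264.8] [0.4421 0.1492 0.007 ]
sherd_c_c side 0.61 [240.6 304.1] [ 0.4292 -0.0339  0.007 ]
gel_jar top 0.83 [297.6 176.1] [0.6785 0.0803 0.    ]
gel_jar side 0.48 [328.9 245.2] [0.6852 0.078  0.    ]
{'time': 1.4, 'q': array([ 1.0508,  0.3332,  0.0399,  1.4654, -0.0134,  1.3433, -0.0585]), 'dq': array([ 0.0016, -0.0006,  0.0003,  0.003 ,  0.001 ,  0.001 , -0.0025]), 'joint_torque': array([ -0.0001, -65.6115,   1.3328, -40.4058,  -0.0599,   0.0351,
         0.    ]), 'tool_pos': array([ 0.2655, -0.5933,  0.2226]), 'ee_rot': array([ 0.978 ,  0.2088,  0.    , -0.    ]), 'ft_force': array([-0.302 ,  0.1954,  0.1609]), 'torque': array([ 0.0001,  0.0309, -0.0504]), 'finger_gap': 0.08726424869039713}
```

View pics/top0.png

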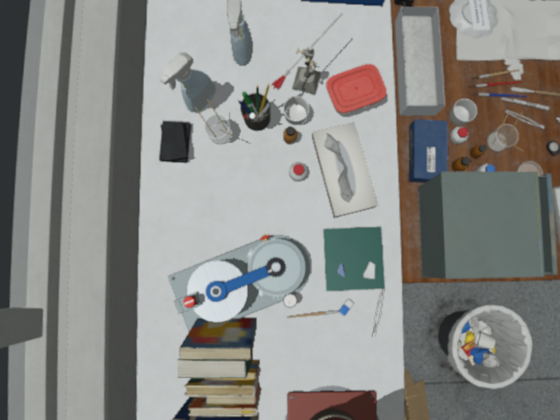

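View pics/side0.png

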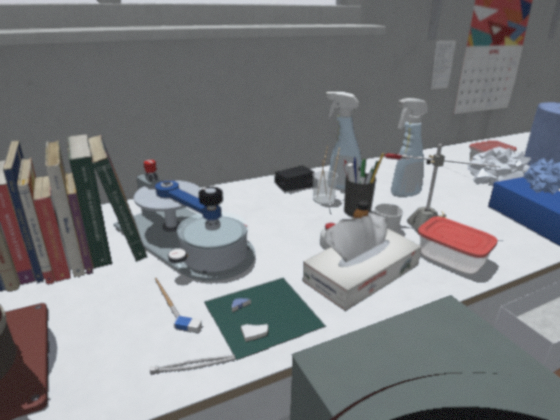

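```bash
python3 - <<'E'
from h import *
ims={c:cv2.imread(f'pics/{c}0.png') for c in('top','side')}
out=[]
for c,(x0,y0,w,h,s) in {'top':(150,220,260,180,3),'side':(0,120,260,180,3)}.items():
    im=cv2.resize(ims[c][y0:y0+h,x0:x0+w],None,fx=s,fy=s,interpolation=cv2.INTER_CUBIC)
    for x in(.31,):
        for z,col in((0.,(0,255,0)),(.15,(0,255,255)),(.237,(0,0,255))):
            p=[(proj(c,(xx,y,z))-(x0,y0))*s for xx,y in((.2,.18),(x,.18),(x,.36),(.2,.36))]
            cv2.polylines(im,[np.int32(p)],False,col,1)
    ax=np.array([.433,.141]); u=np.array([-.0806,.198]);u/=np.linalg.norm(u)
    for d,z in((0,.146),(.155,.127),(.217,.150)):
        cv2.drawMarker(im,tuple(np.int32((proj(c,(*(ax+d*u),z))-(x0,y0))*s)),(255,0,255),0,14,1)
    cv2.imwrite(f'pics/{c}1.png',im)
E
```

```text
(no output)
```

View pics/top1.png

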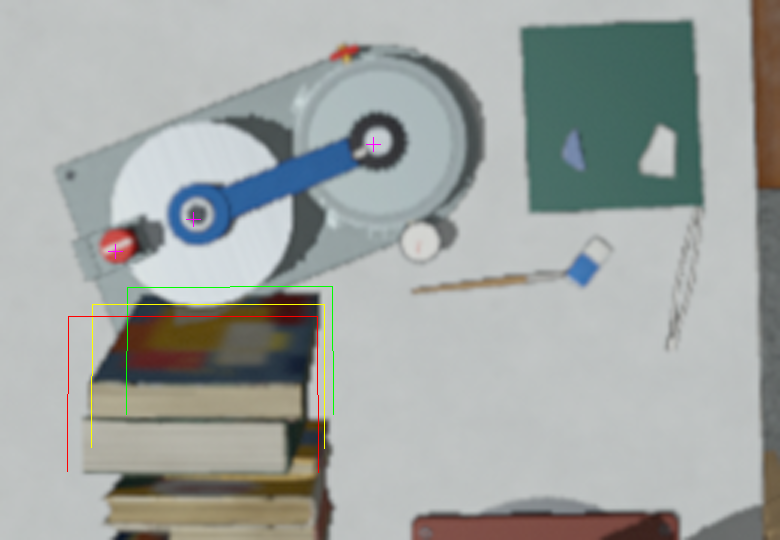

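View pics/side1.png

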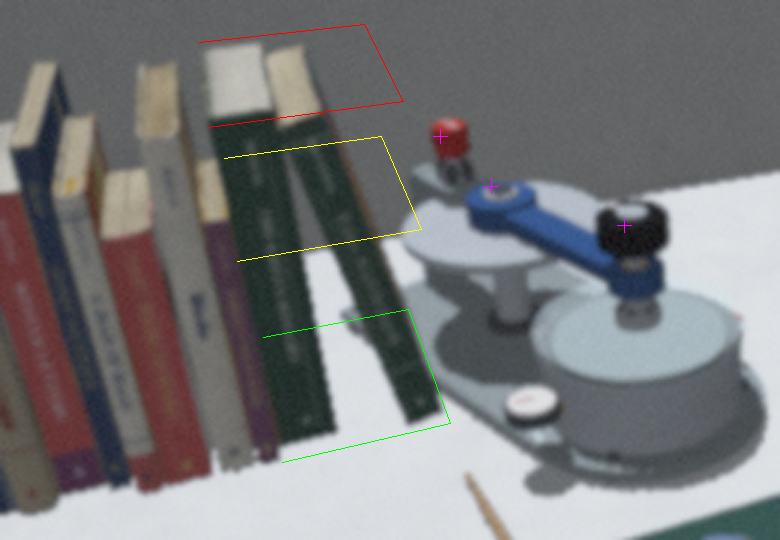

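```bash
python3 - <<'E'
from h import *
np.set_printoptions(precision=3,suppress=True)
def tri(a,b):
    o1,d1=ray('top',a);o2,d2=ray('side',b)
    t=np.linalg.lstsq(np.c_[d1,-d2],o2-o1,rcond=None)[0]
    p,q=o1+d1*t[0],o2+d2*t[1]; return (p+q)/2,np.linalg.norm(p-q)
for a in((421,278),(443,276),(443,173),(421,180)):
    for b in((295,372),(295,395),(440,308),(445,305)): print(a,b,*tri(a,b))
print('red',tri((189.4,301.8),(150.3,165.9)),'black',tri((275.7,266.8),(209.5,195.5)))
for n in ('a','b','c'):
  for c in ('top','side'):
    for d in spotter.cut_out(c,f'sherd_{n}_c')[:2]:
        print(n,c,round(d['score'],2),d['bbox'],d['mask'].sum())
E
```

```text
(421, 278) (295, 372) [ 0.416 -0.236  0.047] 0.026196078913885208
(421, 278) (295, 395) [ 0.414 -0.245  0.012] 0.02356864136835666
(421, 278) (440, 308) [ 0.478 -0.273  0.176] 0.20789419912625173
(421, 278) (445, 305) [ 0.479 -0.274  0.182] 0.21309783435650895
(443, 276) (295, 372) [ 0.409 -0.274  0.09 ] 4.922061641754087e-05
(443, 276) (295, 395) [ 0.407 -0.283  0.06 ] 0.0029586846924426554
(443, 276) (440, 308) [ 0.47  -0.303  0.197] 0.16946103824329103
(443, 276) (445, 305) [ 0.471 -0.304  0.202] 0.17445570877345623
(443, 173) (295, 372) [ 0.551 -0.257  0.064] 0.2459772696814695
(443, 173) (295, 395) [ 0.551 -0.268  0.034] 0.25607047889152024
(443, 173) (440, 308) [ 0.658 -0.275  0.102] 0.018128589711897694
(443, 173) (445, 305) [ 0.66  -0.276  0.107] 0.010452174971853044
(421, 180) (295, 372) [ 0.558 -0.218  0.008] 0.2155407158469039
(421, 180) (295, 395) [ 0.559 -0.228 -0.028] 0.22584616755268913
(421, 180) (440, 308) [ 0.664 -0.243  0.072] 0.029017125760541544
(421, 180) (445, 305) [ 0.666 -0.244  0.078] 0.03696546098655677
red (array([0.357, 0.34 , 0.148]), np.float64(0.0026085748336561816)) black (array([0.435, 0.138, 0.146]), np.float64(0.0013281684287214078))
b top 0.61 [369.1, 269.6, 11.5, 17.3] 123
b side 0.75 [254.6, 333.1, 27.4, 15.1] 350
b side 0.54 [147.7, 167.7, 14.5, 15.6] 153
c top 0.39 [341.8, 269.8, 4.2, 15.3] 58
c side 0.63 [242.5, 306.0, 22.0, 15.7] 153
```

Emit:
{"fn": "carry_out", "kwargs": {
  "rows": [1,0,0,1,0,0,0,1,0,0,2,0,0,0,1,0,0,3,0,0,0,1,0,0,4,0,0,0,1,0,0,4.5,0,0,0,1,0,0,4.5,0,0,0]
}}

```text
time: 2.45
tool_pos: [0.2657, -0.5938, 0.4498]
ee_rot: [0.978, 0.209, 0.001, 0.002]
ft_force: [0.6, 0.1, -0.7]
finger_gap: 0.087
```

Emit:
{"fn": "carry_out", "kwargs": {
  "rows": [1,1.9,3.4,0,0,0,-1,1,3.8,6.8,0,0,0,-2,1,3.8,6.8,0,0,0,-3,1,3.8,6.8,0,0,0,-4,1,3.8,6.8,0,0,0,-5,1,3.8,6.8,0,0,0,-6,1,3.8,6.8,0,0,0,-6.5,1,3.4,14.63,-2,0,0,-6.5,1,3.4,14.63,-3,0,0,-6.5,1,3.4,14.63,-4,0,0,-6.5,1,3.4,14.63,-4,0,0,-6.5,1,3.4,14.63,-4,0,0,-6.5,1,3.4,14.63,-4,0,0,-6.5,1,3.4,14.63,-4,0,0,-6.5,1,3.4,14.63,-4,0,0,-6.5,1,3.4,14.63,-4,0,0,-6.5]
}}

```text
time: 4.45
tool_pos: [0.435, 0.1378, 0.2467]
ee_rot: [0.971, -0.241, -0.001, 0.0]
ft_force: [-0.4, -0.4, 0.4]
finger_gap: 0.0869
```

```bash
python3 - <<'E'
from h import *
s=status.sense(); print(s['q'].round(2),s['tool_pos'].round(4),s['ee_rot'].round(3))
save('side','s2.png')
E
```

```text
[ 0.23 -0.05 -0.6   1.85 -0.03  1.34 -2.42] [0.435  0.1378 0.2467] [ 0.971 -0.241 -0.001  0.   ]
```

View pics/s2.png

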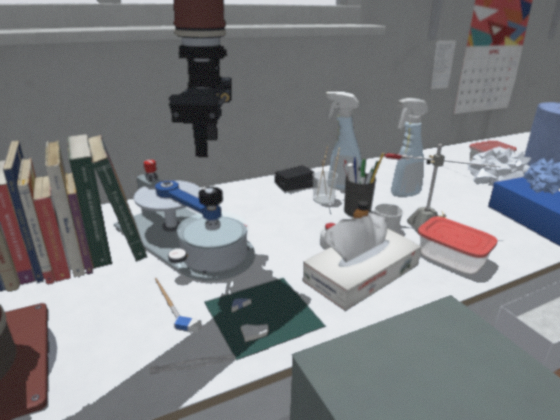

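Emit:
{"fn": "carry_out", "kwargs": {
  "rows": [1,0,0,-1.2,0,0,0,1,0,0,-2,0,0,0,1,0,0,-2.31,0,0,0,1,0,0,-2.31,0,0,0,-1,0,0,-2.31,0,0,0,-1,0,0,-2.31,0,0,0,-1,0,0,-2.31,0,0,0,-1,0,0,-2.31,0,0,0,-1,0,0,-2.31,0,0,0,-1,0,0,-2.31,0,0,0],
  "grip_force": 25
}}

```text
time: 5.75
tool_pos: [0.4358, 0.1388, 0.1323]
ee_rot: [0.971, -0.241, 0.0, -0.0]
ft_force: [2.1, 3.8, -0.2]
finger_gap: 0.0472
```

Emit:
{"fn": "carry_out", "kwargs": {
  "rows": [-1,0,0,0.003,0,0,1.25,-1,0,0,0.006,0,0,2.5,-1,0,0,0.009,0,0,3.75,-1,0,0,0.011,0,0,5,-1,0,0,0.014,0,0,6.25,-1,0,0,0.017,0,0,7.5,-1,0,0,0.02,0,0,8.75,-1,0,0,0.022,0,0,10,-1,0,0,0.025,0,0,11.25,-1,0,0,0.028,0,0,12.5,-1,0,0,0.03,0,0,13.75,-1,0,0,0.033,0,0,15,-1,0,0,0.036,0,0,16.25,-1,0,0,0.038,0,0,17,-1,0,0,0.038,0,0,17]
}}

```text
time: 7.62
tool_pos: [0.4362, 0.1384, 0.1342]
ee_rot: [0.587, 0.809, 0.001, 0.0]
ft_force: [4.2, 1.5, -2.2]
finger_gap: 0.0473
```

Emit:
{"fn": "carry_out", "kwargs": {
  "rows": [-1,0,0,0.003,0,0,1.25,-1,0,0,0.006,0,0,2.5,-1,0,0,0.009,0,0,3.75,-1,0,0,0.011,0,0,5,-1,0,0,0.014,0,0,6.25,-1,0,0,0.017,0,0,7.5,-1,0,0,0.02,0,0,8.75,-1,0,0,0.022,0,0,10,-1,0,0,0.025,0,0,11.25,-1,0,0,0.028,0,0,12.5,-1,0,0,0.03,0,0,13.75,-1,0,0,0.033,0,0,15,-1,0,0,0.036,0,0,16.25,-1,0,0,0.038,0,0,17,-1,0,0,0.038,0,0,17]
}}

```text
time: 9.5
tool_pos: [0.4361, 0.1389, 0.1361]
ee_rot: [-0.53, 0.848, 0.0, 0.001]
ft_force: [4.9, 4.2, -2.2]
finger_gap: 0.0472
```

```bash
python3 - <<'E'
from h import *
s=status.sense(); print(s['q'].round(2),s['tool_pos'].round(4),s['ee_rot'].round(3),s['ft_force'],s['torque'],s['finger_gap'])
E
```

```text
[ 0.37  0.06 -0.79  1.99  0.05  1.11  2.25] [0.4361 0.1389 0.1361] [-0.53   0.848  0.     0.001] [ 4.9278836   4.18522717 -2.15410932] [ 1.09551215 -1.04043239  0.00110479] 0.04721875331459171
```

Emit:
{"fn": "carry_out", "kwargs": {
  "rows": [1,0,0,0,0,0,0,1,0,0,0,0,0,0,1,0,0,0,0,0,0,1,0,0,0,0,0,-1.25,1,0,0,0,0,0,-2.5,1,0,0,0,0,0,-3.75,1,0,0,0,0,0,-5,1,0,0,0,0,0,-6.25,1,0,0,0,0,0,-7.5,1,0,0,0,0,0,-8.75,1,0,0,0,0,0,-10,1,0,0,0,0,0,-11.25,1,0,0,0,0,0,-12.5,1,0,0,0,0,0,-13.75,1,0,0,0,0,0,-15,1,0,0,0,0,0,-16.25,1,0,0,0,0,0,-17]
}}

```text
time: 11.62
tool_pos: [0.4353, 0.1381, 0.1357]
ee_rot: [0.589, 0.808, -0.0, -0.0]
ft_force: [-0.2, 0.6, 0.2]
finger_gap: 0.0874
```

Emit:
{"fn": "carry_out", "kwargs": {
  "rows": [1,0,0,0,0,0,-1.25,1,0,0,0,0,0,-2.5,1,0,0,0,0,0,-3.75,1,0,0,0,0,0,-5,1,0,0,0,0,0,-6.25,1,0,0,0,0,0,-7.5,1,0,0,0,0,0,-8.75,1,0,0,0,0,0,-10,1,0,0,0,0,0,-11.25,1,0,0,0,0,0,-12.5,1,0,0,0,0,0,-13.75,1,0,0,0,0,0,-15,1,0,0,0,0,0,-16.25,1,0,0,0,0,0,-17,-1,0,0,0,0,0,-17,-1,0,0,0,0,0,-17,-1,0,0,0,0,0,-17,-1,0,0,0,0,0,-17,-1,0,0,0,0,0,-17]
}}

```text
time: 14.0
tool_pos: [0.4358, 0.1388, 0.136]
ee_rot: [0.971, -0.241, 0.0, -0.001]
ft_force: [1.7, 0.8, -3.7]
finger_gap: 0.0477
```

Emit:
{"fn": "carry_out", "kwargs": {
  "rows": [-1,0,0,0.003,0,0,1.25,-1,0,0,0.006,0,0,2.5,-1,0,0,0.009,0,0,3.75,-1,0,0,0.011,0,0,5,-1,0,0,0.014,0,0,6.25,-1,0,0,0.017,0,0,7.5,-1,0,0,0.02,0,0,8.75,-1,0,0,0.022,0,0,10,-1,0,0,0.025,0,0,11.25,-1,0,0,0.028,0,0,12.5,-1,0,0,0.03,0,0,13.75,-1,0,0,0.033,0,0,15,-1,0,0,0.036,0,0,16.25,-1,0,0,0.038,0,0,17,-1,0,0,0.038,0,0,17]
}}

```text
time: 15.88
tool_pos: [0.4362, 0.1381, 0.1379]
ee_rot: [0.587, 0.809, 0.001, 0.001]
ft_force: [5.3, 0.2, -2.4]
finger_gap: 0.0473
```

Emit:
{"fn": "carry_out", "kwargs": {
  "rows": [-1,0,0,0.003,0,0,1.25,-1,0,0,0.006,0,0,2.5,-1,0,0,0.009,0,0,3.75,-1,0,0,0.011,0,0,5,-1,0,0,0.014,0,0,6.25,-1,0,0,0.017,0,0,7.5,-1,0,0,0.02,0,0,8.75,-1,0,0,0.022,0,0,10,-1,0,0,0.025,0,0,11.25,-1,0,0,0.028,0,0,12.5,-1,0,0,0.03,0,0,13.75,-1,0,0,0.033,0,0,15,-1,0,0,0.036,0,0,16.25,-1,0,0,0.038,0,0,17,-1,0,0,0.038,0,0,17]
}}

```text
time: 17.75
tool_pos: [0.4363, 0.1392, 0.1398]
ee_rot: [-0.53, 0.848, 0.0, 0.001]
ft_force: [5.5, 3.9, -5.7]
finger_gap: 0.0476
```

Emit:
{"fn": "carry_out", "kwargs": {
  "rows": [1,0,0,0,0,0,0,1,0,0,0,0,0,0,1,0,0,0,0,0,0,1,0,0,0,0,0,-1.25,1,0,0,0,0,0,-2.5,1,0,0,0,0,0,-3.75,1,0,0,0,0,0,-5,1,0,0,0,0,0,-6.25,1,0,0,0,0,0,-7.5,1,0,0,0,0,0,-8.75,1,0,0,0,0,0,-10,1,0,0,0,0,0,-11.25,1,0,0,0,0,0,-12.5,1,0,0,0,0,0,-13.75,1,0,0,0,0,0,-15,1,0,0,0,0,0,-16.25,-1,0,0,0,0,0,-17,-1,0,0,0,0,0,-17,-1,0,0,0,0,0,-17,-1,0,0,0,0,0,-17]
}}

```text
time: 20.25
tool_pos: [0.4355, 0.1382, 0.1396]
ee_rot: [0.587, 0.81, -0.0, -0.0]
ft_force: [1.1, -0.4, -0.0]
finger_gap: 0.0552
```

Emit:
{"fn": "carry_out", "kwargs": {
  "rows": [-1,0,0,0,0,0,0,-1,0,0,0.003,0,0,1.25,-1,0,0,0.006,0,0,2.5,-1,0,0,0.009,0,0,3.75,-1,0,0,0.011,0,0,5,-1,0,0,0.014,0,0,6.25,-1,0,0,0.017,0,0,7.5,-1,0,0,0.02,0,0,8.75,-1,0,0,0.022,0,0,10,-1,0,0,0.025,0,0,11.25,-1,0,0,0.028,0,0,12.5,-1,0,0,0.03,0,0,13.75,-1,0,0,0.033,0,0,15,-1,0,0,0.036,0,0,16.25,-1,0,0,0.038,0,0,17,1,0,0,0.038,0,0,17,1,0,0,0.038,0,0,17,1,0,0,1,0,0,17,1,0,0,2.2,0,0,17]
}}

```text
time: 22.62
tool_pos: [0.4344, 0.1379, 0.2501]
ee_rot: [-0.53, 0.848, 0.001, -0.001]
ft_force: [1.2, 1.0, 0.4]
finger_gap: 0.0797
```

```bash
python3 - <<'E'
from h import *
np.set_printoptions(precision=4,suppress=True)
s=status.sense(); print(s['q'].round(2),s['tool_pos'].round(4),s['ee_rot'].round(3))
for c in('top','side'):
    eyes.camera(c)
    for n,z in (('screw_grip',.155),('plunger_grip',.15)):
        for d in spotter.landmark_of(c,n)[:2]: print(n,c,round(d['score'],2),np.array(d['uv']),atz(c,d['uv'],z))
E
```

```text
[ 0.39 -0.05 -0.75  1.84 -0.04  1.35  2.34] [0.4344 0.1379 0.2501] [-0.53   0.848  0.001 -0.001]
screw_grip top 0.24 [349.2 259.6] [ 0.4511 -0.0333  0.155 ]
plunger_grip top 0.7 [186.4 301. ] [0.3574 0.3472 0.15  ]
screw_grip side 0.68 [210.  192.1] [0.435  0.1346 0.155 ]
plunger_grip side 0.52 [151.4 163.5] [0.3626 0.3499 0.15  ]
```

Emit:
{"fn": "carry_out", "kwargs": {
  "rows": [1,0,0,0.4,0,0,-1.24,1,-0.4,1,0.4,0,0,-2.48,1,-0.8,2,0.4,0,0,-3.72,1,-1.2,3,0.4,0,0,-4.96,1,-1.57,4.06,0.4,0,0,-6.2,1,-1.57,4.06,0.4,0,0,-7.44,1,-1.57,4.06,0.4,0,0,-8.68,1,-1.57,4.06,0.4,0,0,-9.92,1,-1.57,4.06,0.4,0,0,-11.16,1,-1.57,4.06,0.4,0,0,-12.4,1,-1.57,4.06,0.4,0,0,-12.4,1,-1.57,4.06,0.4,0,0,-12.4]
}}

```text
time: 24.42
tool_pos: [0.3567, 0.341, 0.269]
ee_rot: [0.299, 0.954, -0.0, -0.0]
ft_force: [0.4, 0.0, 0.8]
finger_gap: 0.087
```

```bash
python3 - <<'E'
from h import *
s=status.sense(); print(s['q'].round(2),s['tool_pos'].round(4),s['ee_rot'].round(3))
im=eyes.camera('side')
t=cv2.imread('pics/top0.png'); 
a=cv2.resize(im[60:260,60:300,::-1],None,fx=3,fy=3,interpolation=cv2.INTER_CUBIC)
p=(proj('side',(.356,.341,.150))-(60,60))*3; cv2.drawMarker(a,tuple(np.int32(p)),(255,255,0),0,14,1)
p=(proj('side',s['tool_pos'])-(60,60))*3; cv2.drawMarker(a,tuple(np.int32(p)),(0,255,0),0,14,1)
cv2.imwrite('pics/s3.png',a)
E
```

```text
[ 0.14  0.06 -1.01  1.72  0.05  1.39  0.08] [0.3567 0.341  0.269 ] [ 0.299  0.954 -0.    -0.   ]
```

View pics/s3.png

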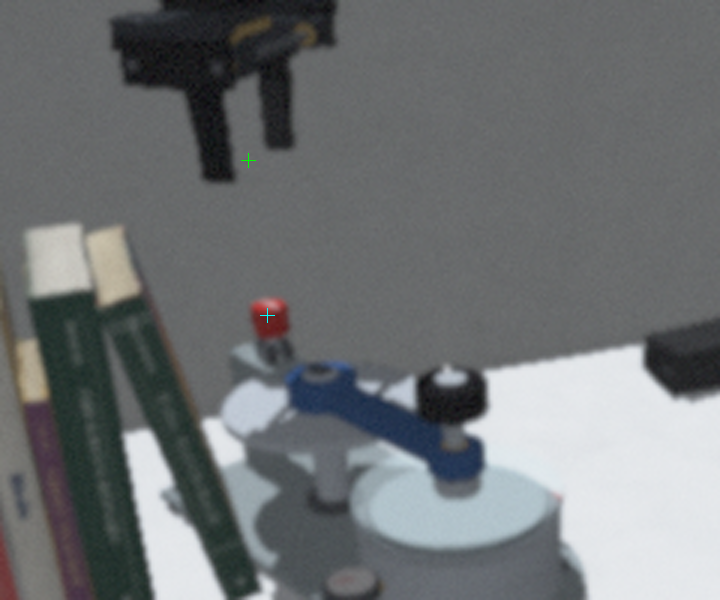

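Emit:
{"fn": "carry_out", "kwargs": {
  "rows": [1,0,0,-1,0,0,0,1,0,0,-1.8,0,0,0,1,0,0,-2.2,0,0,0,1,0,0,-2.4,0,0,0,1,0,0,-2.4,0,0,0,-1,0,0,-2.4,0,0,0,-1,0,0,-2.4,0,0,0,-1,0,0,-2.4,0,0,0,-1,0,0,-2.4,0,0,0,-1,0,0,-2.4,0,0,0,-1,0,0,-2.4,0,0,0,-1,0,0,-2.4,0,0,0,-1,0,0,-2.4,0,0,0],
  "grip_force": 12
}}

```text
time: 26.1
tool_pos: [0.3567, 0.3408, 0.1496]
ee_rot: [0.302, 0.953, -0.001, -0.0]
ft_force: [-2.7, -3.1, 3.8]
finger_gap: 0.0277
```

Emit:
{"fn": "carry_out", "kwargs": {
  "rows": [-1,0,0,0,0,0,0,-1,0,0,0,0,0,0,-1,0,0,0.1,0,0,0,-1,0,0,0.2,0,0,0,-1,0,0,0.3,0,0,0,-1,0,0,0.35,0,0,0,-1,0,0,0.35,0,0,0],
  "grip_force": 40
}}

```text
time: 26.98
tool_pos: [0.3568, 0.3409, 0.1669]
ee_rot: [0.302, 0.953, -0.0, -0.0]
ft_force: [-2.5, -3.1, -9.9]
finger_gap: 0.027
```

Emit:
{"fn": "carry_out", "kwargs": {
  "rows": [-1,0,0,0,0,0,1.25,-1,0,0,0,0,0,2.5,-1,0,0,0,0,0,3.75,-1,0,0,0,0,0,5,-1,0,0,0,0,0,6.25,-1,0,0,0,0,0,7.5,-1,0,0,0,0,0,8.75,-1,0,0,0,0,0,10,-1,0,0,0,0,0,11.25,-1,0,0,0,0,0,11.25]
}}

```text
time: 28.22
tool_pos: [0.3568, 0.3409, 0.1668]
ee_rot: [-0.461, 0.888, 0.0, -0.0]
ft_force: [-2.8, -3.2, -9.1]
finger_gap: 0.0267
```

```bash
python3 - <<'E'
from h import *
s=status.sense(); print(s['q'].round(2),s['tool_pos'].round(4),s['ee_rot'].round(3),s['ft_force'].round(1),s['torque'].round(2),s['finger_gap'])
E
```

```text
[ 0.27  0.23 -1.23  1.87  0.23  1.21  1.5 ] [0.3568 0.3409 0.1668] [-0.461  0.888  0.    -0.   ] [-2.8 -3.2 -9.1] [-0.53  0.56  0.08] 0.02674823024724366
```

Emit:
{"fn": "carry_out", "kwargs": {
  "rows": [-1,0,0,-0.05,0,0,0,-1,0,0,-0.1,0,0,0,-1,0,0,-0.13,0,0,0,-1,0,0,-0.13,0,0,0]
}}

```text
time: 28.72
tool_pos: [0.3568, 0.3411, 0.1609]
ee_rot: [-0.46, 0.888, -0.0, -0.0]
ft_force: [-5.1, -6.5, -1.2]
finger_gap: 0.0265
```

Emit:
{"fn": "carry_out", "kwargs": {
  "rows": [1,0,0,0,0,0,0,1,0,0,0,0,0,0,1,0,0,0,0,0,0,1,0,0,0,0,0,0,1,0,0,1,0,0,0,1,0,0,2,0,0,0,1,0,0,2.4,0,0,0,1,0,0,2.4,0,0,0]
}}

```text
time: 29.72
tool_pos: [0.3577, 0.3419, 0.2819]
ee_rot: [-0.461, 0.887, -0.0, 0.001]
ft_force: [-0.2, -0.3, -0.5]
finger_gap: 0.0865
```

```bash
python3 - <<'E'
from h import *
np.set_printoptions(precision=4,suppress=True)
s=status.sense(); print(s['q'].round(2),s['tool_pos'].round(4),s['ee_rot'].round(3))
im=eyes.camera('side')
for d in spotter.landmark_of('side','plunger_grip')[:1]: print(d)
print('home',proj('side',(.3567,.341,.15)),'rest',proj('side',(.3567,.341,.1615)))
m=cv2.inRange(cv2.cvtColor(im,cv2.COLOR_RGB2HSV),(0,120,60),(8,255,255)); ys,xs=np.nonzero(m[150:190,135:170]); print('red',xs.mean()+135,ys.mean()+150,ys.min()+150,ys.max()+150)
o=cv2.imread('pics/side0.png')
m=cv2.inRange(cv2.cvtColor(o,cv2.COLOR_BGR2HSV),(0,120,60),(8,255,255)); ys,xs=np.nonzero(m[150:190,135:170]); print('red0',xs.mean()+135,ys.mean()+150,ys.min()+150,ys.max()+150)
E
```

```text
[ 0.35  0.09 -1.24  1.7   0.08  1.41  1.63] [0.3577 0.3419 0.2819] [-0.461  0.887 -0.     0.001]
{'uv': [148.3, 161.7], 'score': 0.63}
home [149.529  165.1523] rest [148.9201 160.4127]
red 149.27586206896552 161.49425287356323 157 166
red0 149.60493827160494 165.65432098765433 160 171
```

Emit:
{"fn": "carry_out", "kwargs": {
  "rows": [1,0.4,-1,0,0,0,-1.25,1,0.8,-2,0,0,0,-2.5,1,1.2,-3,0,0,0,-3.75,1,1.57,-4.06,0,0,0,-5,1,1.57,-4.06,0,0,0,-6.25,1,1.57,-4.06,-0.6,0,0,-7.5,1,1.57,-4.06,-1.2,0,0,-8.75,1,1.57,-4.06,-2,0,0,-10,1,1.57,-4.06,-2.6,0,0,-10,1,1.57,-4.06,-2.82,0,0,-10,1,1.57,-4.06,-2.82,0,0,-10,-1,1.57,-4.06,-2.82,0,0,-10,-1,1.57,-4.06,-2.82,0,0,-10,-1,1.57,-4.06,-2.82,0,0,-10,-1,1.57,-4.06,-2.82,0,0,-10,-1,1.57,-4.06,-2.82,0,0,-10,-1,1.57,-4.06,-2.82,0,0,-10],
  "grip_force": 20
}}

```text
time: 31.95
tool_pos: [0.4358, 0.1388, 0.1399]
ee_rot: [0.217, 0.976, 0.0, 0.0]
ft_force: [2.6, 3.8, -1.2]
finger_gap: 0.0474
```

```bash
python3 - <<'E'
from h import *
c=np.array([.3794,.283]); a0=np.radians(-68.6); k=c+.155*np.array([np.cos(a0),np.sin(a0)])
th=np.radians(79)
for i in range(1,12):
    t=th*i/11; p=c+.155*np.array([np.cos(a0+t),np.sin(a0+t)])-k; print([*(p/.05).round(2)],round(np.degrees(t)/8,2))
s=status.sense(); print(s['q'].round(2),s['tool_pos'].round(4),s['ft_force'])
E
```

```text
[np.float64(0.35), np.float64(0.16)] 0.9
[np.float64(0.68), np.float64(0.37)] 1.8
[np.float64(0.98), np.float64(0.62)] 2.69
[np.float64(1.25), np.float64(0.9)] 3.59
[np.float64(1.48), np.float64(1.21)] 4.49
[np.float64(1.67), np.float64(1.55)] 5.39
[np.float64(1.81), np.float64(1.91)] 6.28
[np.float64(1.91), np.float64(2.29)] 7.18
[np.float64(1.96), np.float64(2.67)] 8.08
[np.float64(1.96), np.float64(3.06)] 8.98
[np.float64(1.92), np.float64(3.45)] 9.88
[ 0.66  0.09 -1.09  1.98  0.09  1.12  0.67] [0.4358 0.1388 0.1399] [ 2.60146352  3.80129165 -1.19659619]
```

Emit:
{"fn": "carry_out", "kwargs": {
  "rows": [-1,0.18,0.08,0,0,0,0.45,-1,0.35,0.16,0,0,0,0.9,-1,0.35,0.16,0,0,0,0.9]
}}

```text
time: 32.33
tool_pos: [0.454, 0.1473, 0.1398]
ee_rot: [0.154, 0.988, 0.001, 0.0]
ft_force: [0.2, 3.5, 2.5]
finger_gap: 0.0476
```

Moves freely. Continue (values minus the first step).

Emit:
{"fn": "carry_out", "kwargs": {
  "rows": [-1,0.33,0.21,0,0,0,0.9,-1,0.63,0.46,0,0,0,1.79,-1,0.9,0.74,0,0,0,2.69,-1,1.13,1.05,0,0,0,3.59,-1,1.32,1.39,0,0,0,4.49,-1,1.46,1.75,0,0,0,5.38,-1,1.56,2.13,0,0,0,6.28,-1,1.61,2.51,0,0,0,7.18,-1,1.61,2.9,0,0,0,8.08,-1,1.57,3.29,0,0,0,8.98,-1,1.57,3.29,0,0,0,8.98,-1,1.57,3.29,0,0,0,8.98]
}}

```text
time: 33.83
tool_pos: [0.5315, 0.3114, 0.1398]
ee_rot: [-0.453, 0.891, 0.001, 0.0]
ft_force: [-2.4, 2.7, 6.5]
finger_gap: 0.0474
```

Emit:
{"fn": "carry_out", "kwargs": {
  "rows": [1,0,0,0,0,0,0,1,0,0,0,0,0,0,1,0,0,0,0,0,0,1,0,0,0,0,0,0,1,0,0,1,0,0,0,1,0,0,2,0,0,0,1,-0.5,-1,3,0,0,-1.25,1,-1,-2,3,0,0,-2.5,1,-1.3,-3,3,0,0,-3.75,1,-1.6,-4,3,0,0,-5,1,-1.9,-5,3,0,0,-6.25,1,-1.9,-5,3,0,0,-7.5]
}}

```text
time: 35.33
tool_pos: [0.4357, 0.0562, 0.2897]
ee_rot: [0.06, 0.998, -0.002, 0.0]
ft_force: [-0.2, 1.1, -0.5]
finger_gap: 0.087
```

```bash
python3 - <<'E'
from h import *
np.set_printoptions(precision=4,suppress=True)
s=status.sense(); print(s['q'].round(2),s['tool_pos'].round(4),s['ee_rot'].round(3))
for c in('top','side'):
    save(c,c+'4.png')
    for n,z in (('screw_grip',.155),('plunger_grip',.15),('sherd_a_c',.007),('sherd_b_c',.007),('sherd_c_c',.007)):
        for d in spotter.landmark_of(c,n)[:2]: print(n,c,round(d['score'],2),np.array(d['uv']),atz(c,d['uv'],z))
E
```

```text
[ 1.07 -0.19 -1.12  1.79 -0.17  1.44  1.43] [0.4357 0.0562 0.2897] [ 0.06   0.998 -0.002  0.   ]
screw_grip top 0.72 [198.7 225.2] [0.5344 0.3189 0.155 ]
plunger_grip top 0.62 [186.8 304.1] [0.3502 0.3462 0.15  ]
sherd_b_c top 0.42 [368.  269.1] [ 0.4285 -0.1013  0.007 ]
screw_grip side 0.69 [224.7 160.4] [0.5193 0.2889 0.155 ]
plunger_grip side 0.53 [153.  158.9] [0.3718 0.3789 0.15  ]
sherd_b_c side 0.72 [254.8 332.7] [ 0.4243 -0.1103  0.007 ]
sherd_c_c side 0.66 [243.4 293.3] [ 0.4449 -0.0077  0.007 ]
```

View pics/top4.png

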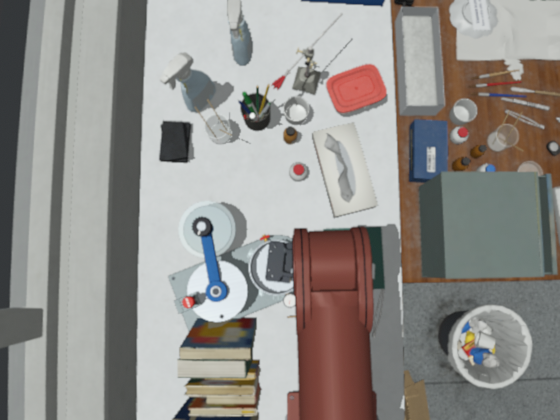

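```bash
cat >> h.py <<'E'
def bev(cam,im,z=.012,x0=.34,x1=.54,y0=-.16,y1=.04,s=3000):
    # metric view: columns = -y, rows = -x
    xs=x1-np.arange(int((x1-x0)*s))/s; ys=y1-np.arange(int((y1-y0)*s))/s
    i=eyes.camera_info(cam);K=np.array([[i['fx'],0,i['cx']],[0,i['fy'],i['cy']],[0,0,1.]])
    Y,X=np.meshgrid(ys,xs); P=np.c_[X.ravel(),Y.ravel(),np.full(X.size,z)]
    p=cv2.projectPoints(P,cv2.Rodrigues(np.array(i['R']))[0],np.array(i['t'],float),K,np.array([i['k1'],0,0,0,0.]))[0].reshape(X.shape+(2,)).astype(np.float32)
    o=cv2.remap(im,p[...,0],p[...,1],cv2.INTER_CUBIC)
    for k in range(1,int(round((x1-x0)/.02))): cv2.line(o,(0,int(k*.02*s)),(8,int(k*.02*s)),(0,255,255),1); cv2.putText(o,f'{x1-k*.02:.2f}',(10,int(k*.02*s)),0,.4,(0,255,255),1)
    for k in range(1,int(round((y1-y0)/.02))): cv2.line(o,(int(k*.02*s),0),(int(k*.02*s),8),(0,255,255),1); cv2.putText(o,f'{y1-k*.02:.2f}',(int(k*.02*s)-10,20),0,.35,(0,255,255),1)
    return o
E
python3 - <<'E'
from h import *
cv2.imwrite('pics/b4.png',bev('side',cv2.imread('pics/side4.png')))
E
```

```text
(no output)
```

View pics/b4.png

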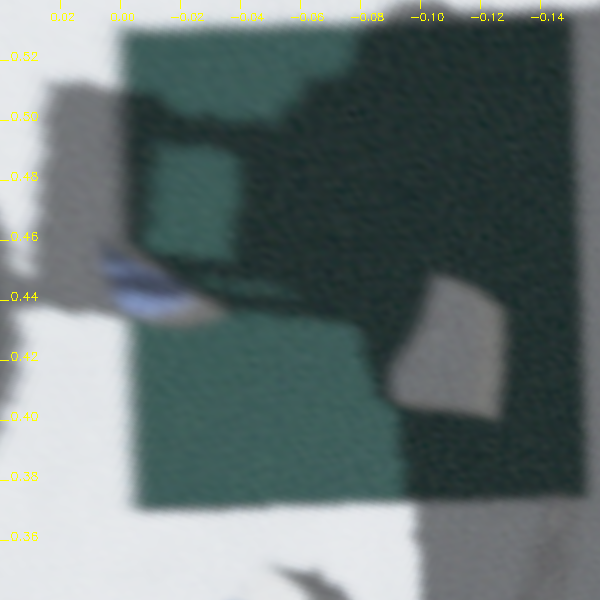

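```bash
python3 - <<'E'
from h import *
im=cv2.imread('pics/top0.png')
o=bev('top',im); g=o.copy()
cv2.imwrite('pics/b0.png',o)
gray=cv2.cvtColor(o,cv2.COLOR_BGR2GRAY); hsv=cv2.cvtColor(o,cv2.COLOR_BGR2HSV)
for name,m in(('b',((hsv[...,1]<70)&(gray>120))),('c',(hsv[...,0]>105)&(hsv[...,0]<135)&(gray>90))):
    m=m.astype(np.uint8); m[:60]=0;m[:,:60]=0
    n,l,st,ce=cv2.connectedComponentsWithStats(m)
    for k in range(1,n):
        if 1500<st[k,4]<20000 and st[k,0]+st[k,2]<598:
            c=max(cv2.findContours((l==k).astype(np.uint8),0,2)[0],key=cv2.contourArea)
            (cx,cy),wh,a=cv2.minAreaRect(c); print(name,st[k],'ctr x %.4f y %.4f'%(.54-cy/3000,.04-cx/3000),'cent',.54-ce[k][1]/3000,.04-ce[k][0]/3000,np.array(wh)/3,a)
            print((np.array([.54,.04])-cv2.approxPolyDP(c,12,True)[:,0,::-1]/3000).round(3).tolist())
E
```

```text
b [  377   272   101   139 10240] ctr x 0.4266 y -0.1024 cent 0.4237081380208334 -0.10455498046875 [32.35957845 45.89266968] 2.8624050617218018
[[0.449, -0.104], [0.411, -0.086], [0.403, -0.115], [0.441, -0.119]]
c [ 181  289   53   96 3037] ctr x 0.4268 y -0.0278 cent 0.42669882559543415 -0.02928218636812644 [32.23005931 15.24388377] 79.33021545410156
[[0.444, -0.03], [0.425, -0.02], [0.412, -0.036]]
```

View pics/b0.png

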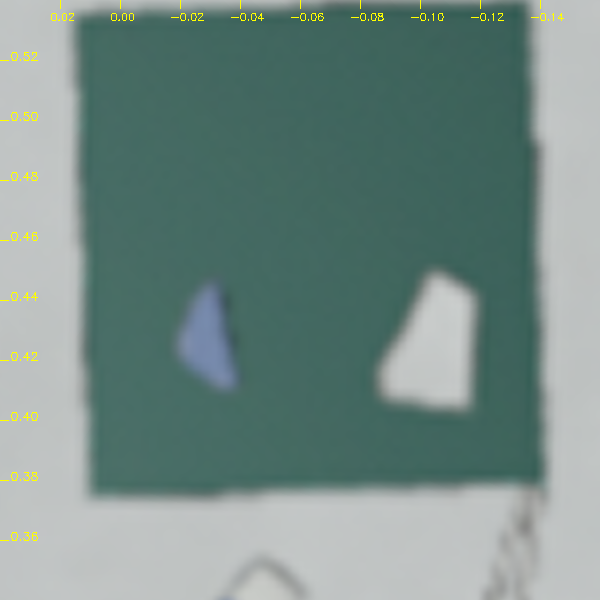

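Emit:
{"fn": "carry_out", "kwargs": {
  "rows": [0.3,-0.05,-1,0,0,0,-0.5,0.3,-0.1,-2,-0.5,0,0,-1,0.3,-0.18,-3.2,-1,0,0,-1,0.3,-0.18,-3.2,-2,0,0,-1,0.3,-0.18,-3.2,-3,0,0,-1,0.3,-0.18,-3.2,-4,0,0,-1,0.3,-0.18,-3.2,-5,0,0,-1,0.3,-0.18,-3.2,-5,0,0,-1,0.3,-0.18,-3.2,-5,0,0,-1],
  "grip_force": 20
}}

```text
time: 37.05
tool_pos: [0.4286, -0.0991, 0.0412]
ee_rot: [0.122, 0.993, 0.0, 0.001]
ft_force: [0.1, 0.5, 0.6]
finger_gap: 0.0568
```

```bash
python3 - <<'E'
from h import *
s=status.sense(); print(s['q'].round(2),s['tool_pos'].round(4),s['ee_rot'].round(3),s['ft_force'].round(1))
im=save('side','s5.png')
a=cv2.resize(im[230:380,160:340,::-1],None,fx=4,fy=4,interpolation=cv2.INTER_CUBIC)
p=(proj('side',(s['tool_pos'][0],s['tool_pos'][1],.012))-(160,230))*4; cv2.drawMarker(a,tuple(np.int32(p)),(0,0,255),0,14,1)
cv2.imwrite('pics/s5.png',a)
E
```

```text
[ 1.07  0.22 -1.    2.12  0.23  0.92  1.26] [ 0.4286 -0.0991  0.0412] [0.122 0.993 0.    0.001] [0.1 0.5 0.6]
```

View pics/s5.png

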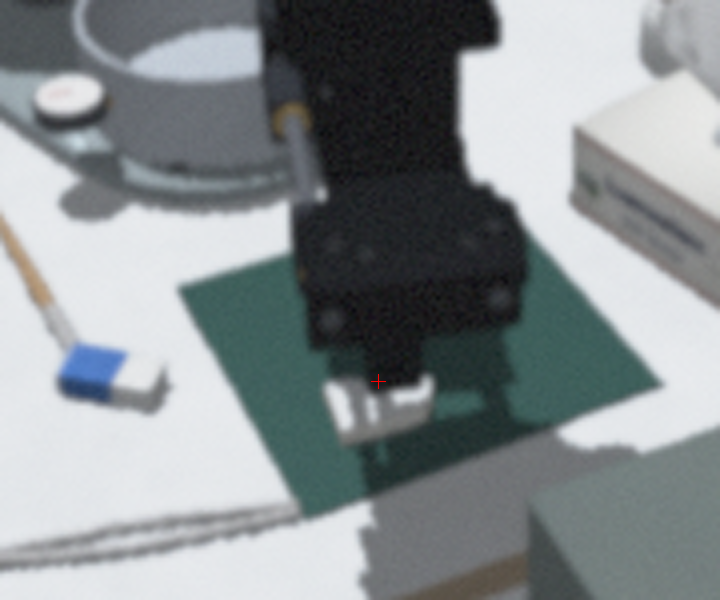

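Emit:
{"fn": "carry_out", "kwargs": {
  "rows": [0.3,-0.02,-0.04,-0.4,0,0,0,0.3,-0.02,-0.04,-0.72,0,0,0,0.3,-0.02,-0.04,-0.72,0,0,0,0.3,-0.02,-0.04,-0.72,0,0,0]
}}

```text
time: 37.6
tool_pos: [0.4276, -0.1017, 0.0052]
ee_rot: [0.122, 0.992, -0.001, 0.001]
ft_force: [0.0, 0.7, 0.5]
finger_gap: 0.0565
```

Good enough; close and lift.

Emit:
{"fn": "carry_out", "kwargs": {
  "rows": [-1,0,0,0,0,0,0,-1,0,0,0,0,0,0,-1,0,0,0,0,0,0,-1,0,0,0,0,0,0,-1,0,0,0,0,0,0,-1,0,0,0.5,0,0,0,-1,0,0,1.2,0,0,0,-1,0,0,2,0,0,0,-1,0,0,2.4,0,0,0,-1,0,0,2.4,0,0,0],
  "grip_force": 20
}}

```text
time: 38.85
tool_pos: [0.4274, -0.1017, 0.1248]
ee_rot: [0.123, 0.992, -0.001, 0.001]
ft_force: [0.2, -0.9, -0.7]
finger_gap: 0.0273
```

Emit:
{"fn": "carry_out", "kwargs": {
  "rows": [-1,0.1,1,0.2,0,0,-1,-1,0.2,2,0.2,0,0,-2,-1,0.31,3,0.2,0,0,-3,-1,0.31,4,0.2,0,0,-4,-1,0.31,4.43,0.2,0,0,-5,-1,0.31,4.43,0.2,0,0,-6,-1,0.31,4.43,0.2,0,0,-6.75,-1,0.31,4.43,-0.3,0,0,-6.75,-1,0.31,4.43,-0.3,0,0,-6.75]
}}

```text
time: 39.98
tool_pos: [0.4401, 0.1201, 0.1066]
ee_rot: [0.559, 0.829, -0.001, -0.002]
ft_force: [-0.5, 0.5, -0.2]
finger_gap: 0.0273
```

```bash
python3 - <<'E'
from h import *
s=status.sense(); print(s['q'].round(2),s['tool_pos'].round(4),s['ee_rot'].round(3),s['ft_force'].round(1),s['finger_gap'])
im=eyes.camera('side')
a=cv2.resize(im[120:380,100:340,::-1],None,fx=2.5,fy=2.5,interpolation=cv2.INTER_CUBIC)
cv2.imwrite('pics/s6.png',a[:600])
for n in 'abc':
    for d in spotter.landmark_of('side',f'sherd_{n}_c')[:2]: print(n,round(d['score'],2),d['uv'],atz('side',d['uv'],.007))
E
```

```text
[ 0.74  0.18 -1.16  2.01  0.18  1.07 -0.12] [0.4401 0.1201 0.1066] [ 0.559  0.829 -0.001 -0.002] [-0.5  0.5 -0.2] 0.027280867401379996
a 0.36 [151.9, 159.5] [0.42641572 0.76853052 0.007     ]
a 0.16 [218.0, 214.4] [0.50193142 0.30843005 0.007     ]
b 0.67 [219.2, 213.0] [0.50708948 0.31437445 0.007     ]
c 0.42 [244.6, 291.4] [ 0.44901385 -0.00349492  0.007     ]
```

View pics/s6.png

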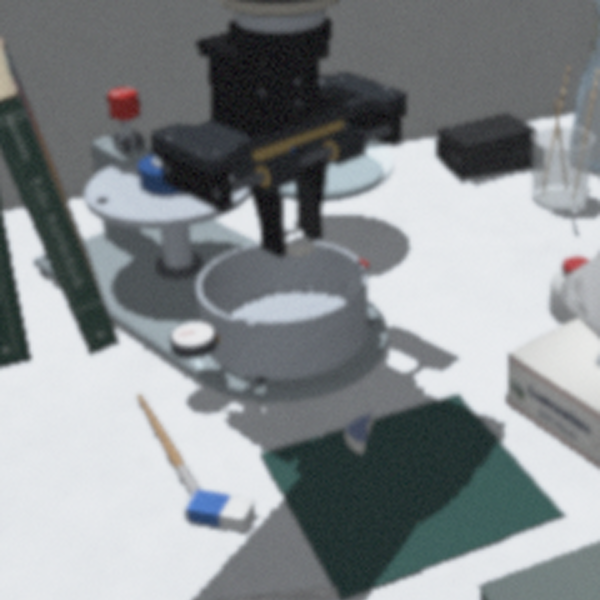

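Emit:
{"fn": "carry_out", "kwargs": {
  "rows": [-1,0.03,0,-0.7,0,0,0,-1,0.03,0,-1.3,0,0,0,-1,0.03,0,-1.4,0,0,0,-1,0.03,0,-1.43,0,0,0,-0.1,0.03,0,-1.43,0,0,0,0,0.03,0,-1.43,0,0,0,0,0.03,0,-1.43,0,0,0,0,0.03,0,-0.7,0,0,0,0,0.03,0,0,0,0,0,0,0.03,0,0.6,0,0,0,0,0.03,0,0.6,0,0,0]
}}

```text
time: 41.55
tool_pos: [0.4449, 0.1204, 0.1406]
ee_rot: [0.56, 0.829, 0.001, 0.002]
ft_force: [0.3, -0.0, -0.6]
finger_gap: 0.0435
```

```bash
python3 - <<'E'
from h import *
im=eyes.camera('side')[:,:,::-1].copy()
im=np.clip(im.astype(float)*1.8,0,255).astype(np.uint8)
cv2.imwrite('pics/b7.png',bev('side',im,.012,.40,.50,-.06,.04,6000))
E
```

```text
(no output)
```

View pics/b7.png

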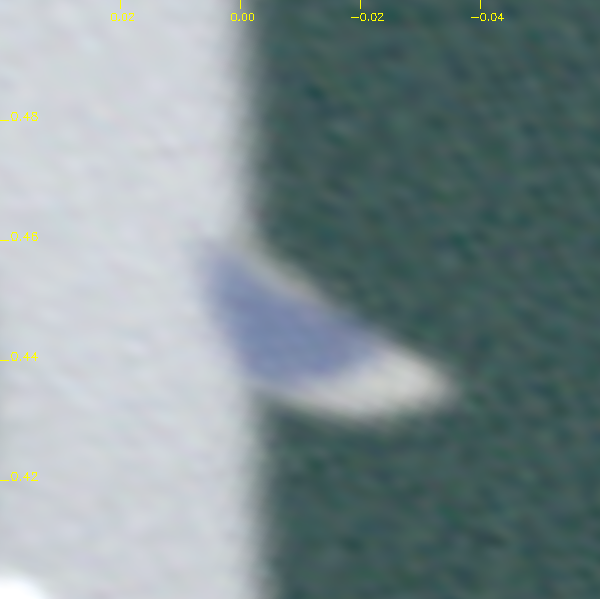

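Emit:
{"fn": "carry_out", "kwargs": {
  "rows": [0.1,0,-0.8,0,0,0,-1.2,0.1,0,-1.6,0,0,0,-2.4,0.1,-0.02,-2.5,0,0,0,-3.6,0.1,-0.02,-2.5,-0.5,0,0,-4.8,0.1,-0.02,-2.5,-1,0,0,-6.1,0.1,-0.02,-2.5,-1.5,0,0,-6.1,0.1,-0.02,-2.5,-2,0,0,-6.1,0.1,-0.02,-2.5,-2,0,0,-6.1,0.1,-0.02,-2.5,-2,0,0,-6.1],
  "grip_force": 15
}}

```text
time: 42.72
tool_pos: [0.4425, -0.0044, 0.0389]
ee_rot: [0.852, 0.524, 0.0, -0.0]
ft_force: [0.7, -0.1, 0.1]
finger_gap: 0.0481
```

Emit:
{"fn": "carry_out", "kwargs": {
  "rows": [0.1,0.03,0,-0.4,0,0,0,0.1,0.03,0,-0.68,0,0,0,0.1,0.03,0,-0.68,0,0,0,-1,0.03,0,-0.68,0,0,0,-1,0.03,0,-0.68,0,0,0,-1,0.03,0,-0.68,0,0,0,-1,0.03,0,-0.68,0,0,0,-1,0.03,0,-0.68,0,0,0,-1,0.03,0,-0.68,0,0,0]
}}

```text
time: 43.85
tool_pos: [0.4442, -0.0048, 0.0048]
ee_rot: [0.852, 0.524, 0.0, 0.0]
ft_force: [-0.5, -0.6, 3.3]
finger_gap: 0.0165
```

Emit:
{"fn": "carry_out", "kwargs": {
  "rows": [-1,0,0,0.8,0,0,0,-1,0,0,1.6,0,0,0,-1,0,0,2.5,0,0,0,-1,0,0.8,2.5,0,0,1.2,-1,-0.1,1.6,2.5,0,0,2.4,-1,-0.2,2.4,2.5,0,0,3.6,-1,-0.3,3.24,2.5,0,0,4.8,-1,-0.3,3.24,2.5,0,0,6.1,-1,-0.3,3.24,2.5,0,0,6.1]
}}

```text
time: 44.98
tool_pos: [0.4286, 0.1576, 0.1294]
ee_rot: [0.56, 0.829, -0.0, -0.0]
ft_force: [-0.5, -1.4, -0.5]
finger_gap: 0.0164
```

Emit:
{"fn": "carry_out", "kwargs": {
  "rows": [-1,0,0,-0.9,0,0,0,-1,0,0,-1.6,0,0,0,-1,0,0,-1.9,0,0,0,-1,0,0,-1.9,0,0,0]
}}

```text
time: 45.48
tool_pos: [0.4286, 0.1571, 0.0344]
ee_rot: [0.56, 0.828, -0.0, -0.001]
ft_force: [0.5, 0.1, 0.3]
finger_gap: 0.0164
```

Emit:
{"fn": "carry_out", "kwargs": {
  "rows": [-0.2,0,0,0,0,0,0,-0.2,0,0,0,0,0,0,-0.2,0,0,0,0,0,0,-0.2,0,0,0.9,0,0,0,-0.2,0,0,2,0,0,0,-0.2,0,0,3.2,0,0,0,1,0.7,1,4,0,0,1.2,1,1.4,2,4,0,0,2.4,1,2.06,3.08,4,0,0,3.6,1,2.06,3.08,4,0,0,4.8,1,2.06,3.08,4,0,0,6,1,2.06,3.08,4,0,0,7.2,1,2.06,3.08,4,0,0,8.4,1,2.06,3.08,4,0,0,9.6,1,2.06,3.08,4,0,0,10.8,1,2.06,3.08,4,0,0,12,1,2.06,3.08,4,0,0,13.2,1,2.06,3.08,4,0,0,14.4,1,2.06,3.08,4,0,0,15.3]
}}

```text
time: 47.85
tool_pos: [0.5321, 0.311, 0.2349]
ee_rot: [-0.459, 0.889, -0.0, 0.0]
ft_force: [0.5, 0.3, 0.1]
finger_gap: 0.0872
```

```bash
python3 - <<'E'
from h import *
np.set_printoptions(precision=4,suppress=True)
s=status.sense(); print(s['q'].round(2),s['tool_pos'].round(4),s['ee_rot'].round(3))
t=eyes.camera('top')[:,:,::-1].copy(); e=eyes.camera('side')[:,:,::-1].copy()
A=cv2.resize(t[200:350,160:380],(800,545))[:, :]
B=cv2.resize(e[140:340,120:330],(573,545))
cv2.imwrite('pics/c8.png',cv2.resize(np.hstack([A,B]),(800,318)))
for c in('top','side'):
    for n,z in (('screw_grip',.155),('sherd_a_c',.024),('sherd_b_c',.024),('sherd_c_c',.024)):
        for d in spotter.landmark_of(c,n)[:2]: print(n,c,round(d['score'],2),np.array(d['uv']),atz(c,d['uv'],z))
E
```

```text
[ 0.3   0.56 -1.28  1.49  0.54  1.49  1.54] [0.5321 0.311  0.2349] [-0.459  0.889 -0.     0.   ]
screw_grip top 0.21 [186.9 301.7] [0.3561 0.3451 0.155 ]
screw_grip side 0.63 [224.8 156.7] [0.5278 0.3124 0.155 ]
sherd_c_c side 0.48 [209.3 243.7] [0.4329 0.1579 0.024 ]
```

View pics/c8.png

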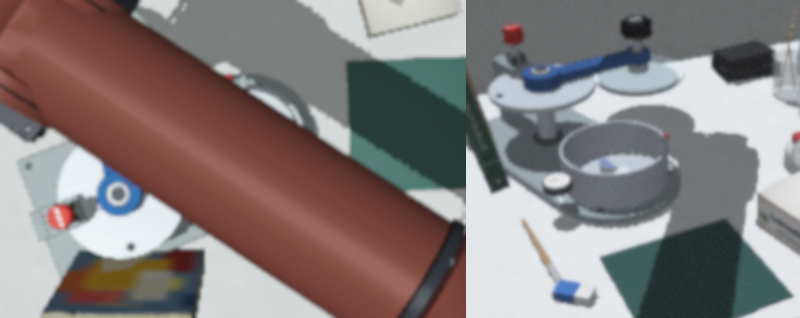

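Emit:
{"fn": "carry_out", "kwargs": {
  "rows": [1,0,0,-1,0,0,0,1,0,0,-1.7,0,0,0,1,0,0,-1.9,0,0,0,1,0,0,-1.9,0,0,0,-1,0,0,-1.9,0,0,0,-1,0,0,-1.9,0,0,0,-1,0,0,-1.9,0,0,0,-1,0,0,-1.9,0,0,0,-1,0,0,-1.9,0,0,0,-1,0,0,-1.9,0,0,0],
  "grip_force": 20
}}

```text
time: 49.6
tool_pos: [0.5318, 0.3113, 0.1398]
ee_rot: [-0.457, 0.89, -0.0, -0.0]
ft_force: [-1.6, -1.2, 2.1]
finger_gap: 0.0478
```

Emit:
{"fn": "carry_out", "kwargs": {
  "rows": [-1,0.04,-0.39,0,0,0,-0.9,-1,0.04,-0.78,0,0,0,-1.8,-1,-0.01,-1.16,0,0,0,-2.7,-1,-0.11,-1.54,0,0,0,-3.6,-1,-0.25,-1.9,0,0,0,-4.49,-1,-0.44,-2.24,0,0,0,-5.39,-1,-0.67,-2.55,0,0,0,-6.29,-1,-0.94,-2.83,0,0,0,-7.19,-1,-1.24,-3.08,0,0,0,-8.08,-1,-1.57,-3.29,0,0,0,-8.98,-1,-1.57,-3.29,0,0,0,-8.98]
}}

```text
time: 50.98
tool_pos: [0.4527, 0.1463, 0.1397]
ee_rot: [0.152, 0.988, -0.001, 0.0]
ft_force: [-2.2, 2.2, -1.5]
finger_gap: 0.0475
```

Emit:
{"fn": "carry_out", "kwargs": {
  "rows": [-1,-0.18,-0.08,0,0,0,-0.45,-1,-0.35,-0.16,0,0,0,-0.9,-1,-0.39,-0.18,0,0,0,-0.9,-1,-0.42,-0.2,0,0,0,-0.9,-1,-0.42,-0.2,0,0,0,-0.9]
}}

```text
time: 51.6
tool_pos: [0.4355, 0.1385, 0.1401]
ee_rot: [0.213, 0.977, 0.003, 0.003]
ft_force: [17.5, 9.0, -20.3]
finger_gap: 0.0476
```

Emit:
{"fn": "carry_out", "kwargs": {
  "rows": [-1,0.07,0.04,0,0,0,0,-1,0.07,0.04,0,0,0,0,1,0.07,0.04,0,0,0,0,1,0.07,0.04,0,0,0,0,1,0.07,0.04,0,0,0,0,1,0.07,0.04,0,0,0,0,1,0.07,0.04,1,0,0,0,1,0.07,0.04,2,0,0,0,1,0.07,0.04,2.8,0,0,0]
}}

```text
time: 52.72
tool_pos: [0.436, 0.139, 0.2816]
ee_rot: [0.214, 0.977, -0.0, 0.001]
ft_force: [0.9, 0.2, -0.4]
finger_gap: 0.0868
```

```bash
python3 - <<'E'
from h import *
np.set_printoptions(precision=4,suppress=True)
s=status.sense(); print(s['q'].round(2),s['tool_pos'].round(4),s['ee_rot'].round(3))
e=eyes.camera('side')[:,:,::-1].copy()
cv2.imwrite('pics/s9.png',cv2.resize(e[110:300,110:320],None,fx=3,fy=3,interpolation=cv2.INTER_CUBIC))
for n,z in (('screw_grip',.155),('plunger_grip',.1615)):
    for d in spotter.landmark_of('side',n)[:2]: print(n,round(d['score'],2),np.array(d['uv']),atz('side',d['uv'],z))
E
```

```text
[ 0.84 -0.1  -1.15  1.77 -0.09  1.41  0.85] [0.436  0.139  0.2816] [ 0.214  0.977 -0.     0.001]
screw_grip 0.92 [209.9 190.6] [0.4369 0.1414 0.155 ]
screw_grip 0.25 [152.4 158. ] [0.3696 0.3717 0.155 ]
plunger_grip 0.61 [152.9 160.6] [0.3647 0.3362 0.1615]
```

View pics/s9.png

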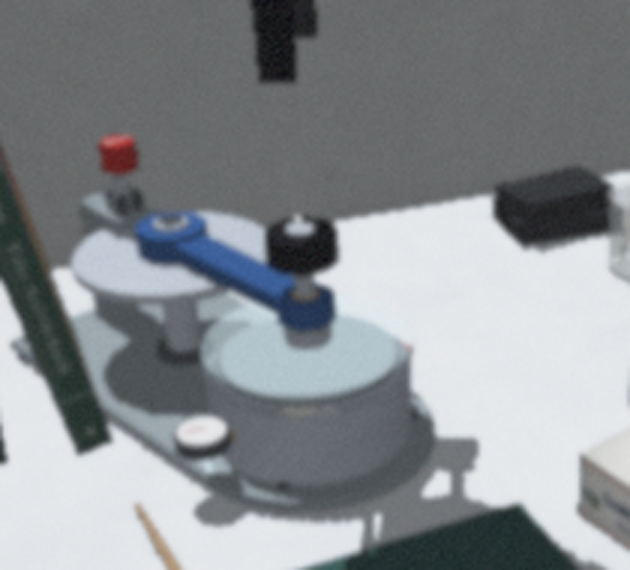

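Emit:
{"fn": "carry_out", "kwargs": {
  "rows": [1,-0.4,1,0,0,0,1.25,1,-0.8,2,0,0,0,2.5,1,-1.2,3,0,0,0,3.75,1,-1.57,4.05,0,0,0,5,1,-1.57,4.05,0,0,0,6.25,1,-1.57,4.05,0,0,0,7.5,1,-1.57,4.05,0,0,0,8.75,1,-1.57,4.05,0,0,0,10,1,-1.57,4.05,0,0,0,10,1,-1.57,4.05,0,0,0,10]
}}

```text
time: 54.12
tool_pos: [0.3573, 0.341, 0.2791]
ee_rot: [-0.462, 0.887, 0.0, -0.0]
ft_force: [-0.2, 0.1, -0.5]
finger_gap: 0.0868
```

Emit:
{"fn": "carry_out", "kwargs": {
  "rows": [1,0,0,-1,0,0,0,1,0,0,-1.8,0,0,0,1,0,0,-2.2,0,0,0,1,0,0,-2.38,0,0,0,1,0,0,-2.38,0,0,0,-1,0,0,-2.38,0,0,0,-1,0,0,-2.38,0,0,0,-1,0,0,-2.38,0,0,0,-1,0,0,-2.38,0,0,0,-1,0,0,-2.38,0,0,0,-1,0,0,-2.38,0,0,0,-1,0,0,-2.38,0,0,0,-1,0,0,-2.38,0,0,0],
  "grip_force": 12
}}

```text
time: 55.75
tool_pos: [0.3571, 0.3414, 0.1606]
ee_rot: [-0.464, 0.886, 0.0, -0.0]
ft_force: [-1.4, 0.2, 0.7]
finger_gap: 0.0274
```

Emit:
{"fn": "carry_out", "kwargs": {
  "rows": [-1,0,0,0,0,0,0,-1,0,0,0,0,0,0,-1,0,0,0.05,0,0,0,-1,0,0,0.1,0,0,0,-1,0,0,0.12,0,0,0,-1,0,0,0.12,0,0,0],
  "grip_force": 40
}}

```text
time: 56.5
tool_pos: [0.3572, 0.3412, 0.1665]
ee_rot: [-0.464, 0.886, 0.0, -0.0]
ft_force: [-1.7, 4.0, -8.8]
finger_gap: 0.0268
```

Emit:
{"fn": "carry_out", "kwargs": {
  "rows": [-1,0,0,0,0,0,-1.25,-1,0,0,0,0,0,-2.5,-1,0,0,0,0,0,-3.75,-1,0,0,0,0,0,-5,-1,0,0,0,0,0,-6.25,-1,0,0,0,0,0,-7.5,-1,0,0,0,0,0,-8.75,-1,0,0,0,0,0,-10,-1,0,0,0,0,0,-11.3,-1,0,0,0,0,0,-11.3]
}}

```text
time: 57.75
tool_pos: [0.3575, 0.3402, 0.1662]
ee_rot: [0.301, 0.954, -0.001, 0.0]
ft_force: [-0.4, -0.6, -8.9]
finger_gap: 0.0265
```

Emit:
{"fn": "carry_out", "kwargs": {
  "rows": [-1,0,0,-0.1,0,0,0,-1,0,0,-0.2,0,0,0,-1,0,0,-0.28,0,0,0,-1,0,0,-0.33,0,0,0,-1,0,0,-0.33,0,0,0]
}}

```text
time: 58.38
tool_pos: [0.3575, 0.3405, 0.1497]
ee_rot: [0.301, 0.954, -0.001, -0.0]
ft_force: [-1.8, -5.9, -4.6]
finger_gap: 0.0271
```

Emit:
{"fn": "carry_out", "kwargs": {
  "rows": [1,0,0,0,0,0,0,1,0,0,0,0,0,0,1,0,0,0,0,0,0,1,0,0,0,0,0,0,1,0,0,1,0,0,0,1,0,0,2,0,0,0,1,0,0,2.6,0,0,0,1,0,0,2.6,0,0,0]
}}

```text
time: 59.38
tool_pos: [0.3583, 0.3423, 0.2824]
ee_rot: [0.301, 0.953, 0.002, 0.001]
ft_force: [0.2, 0.5, -0.9]
finger_gap: 0.0862
```

```bash
python3 - <<'E'
from h import *
s=status.sense(); print(s['q'].round(2),s['tool_pos'].round(4),s['ee_rot'].round(3))
im=eyes.camera('side')
for d in spotter.landmark_of('side','plunger_grip')[:1]: print(d)
m=cv2.inRange(cv2.cvtColor(im,cv2.COLOR_RGB2HSV),(0,120,60),(8,255,255)); ys,xs=np.nonzero(m[150:190,135:170]); print('red',xs.mean()+135,ys.mean()+150,ys.min()+150,ys.max()+150,'home was 149.6 165.65 160..171')
E
```

```text
[ 0.13  0.05 -1.    1.7   0.04  1.41  0.08] [0.3583 0.3423 0.2824] [0.301 0.953 0.002 0.001]
{'uv': [150.4, 166.2], 'score': 0.53}
red 149.46987951807228 165.97590361445782 160 171 home was 149.6 165.65 160..171
```

Emit:
{"fn": "carry_out", "kwargs": {
  "rows": [1,0.4,-1,0,0,0,1.25,1,0.8,-2,0,0,0,2.5,1,1.2,-3,0,0,0,3.75,1,1.57,-4.07,0,0,0,5,1,1.57,-4.07,0,0,0,6.25,1,1.57,-4.07,0,0,0,7.5,1,1.57,-4.07,0,0,0,8.75,1,1.57,-4.07,-0.5,0,0,10,1,1.57,-4.07,-1.5,0,0,11.25,1,1.57,-4.07,-2.4,0,0,12.4,1,1.57,-4.07,-2.8,0,0,12.4,1,1.57,-4.07,-2.8,0,0,12.4,-1,1.57,-4.07,-2.8,0,0,12.4,-1,1.57,-4.07,-2.8,0,0,12.4,-1,1.57,-4.07,-2.8,0,0,12.4,-1,1.57,-4.07,-2.8,0,0,12.4,-1,1.57,-4.07,-2.8,0,0,12.4,-1,1.57,-4.07,-2.8,0,0,12.4],
  "grip_force": 20
}}

```text
time: 61.72
tool_pos: [0.436, 0.1378, 0.1403]
ee_rot: [-0.531, 0.848, -0.0, 0.0]
ft_force: [-0.7, -0.3, 1.7]
finger_gap: 0.0474
```

```bash
python3 - <<'E'
from h import *
s=status.sense(); print(s['q'].round(2),s['tool_pos'].round(4),s['ee_rot'].round(3),s['ft_force'].round(1),s['finger_gap'])
E
```

```text
[ 0.32  0.05 -0.73  1.99  0.04  1.12  2.26] [0.436  0.1378 0.1403] [-0.531  0.848 -0.     0.   ] [-0.7 -0.3  1.7] 0.04742325902127587
```

Emit:
{"fn": "carry_out", "kwargs": {
  "rows": [-1,0,0,-0.003,0,0,-1.25,-1,0,0,-0.006,0,0,-2.5,-1,0,0,-0.009,0,0,-3.75,-1,0,0,-0.011,0,0,-5,-1,0,0,-0.014,0,0,-6.25,-1,0,0,-0.017,0,0,-7.5,-1,0,0,-0.02,0,0,-8.75,-1,0,0,-0.022,0,0,-10,-1,0,0,-0.025,0,0,-11.25,-1,0,0,-0.028,0,0,-12.5,-1,0,0,-0.03,0,0,-13.75,-1,0,0,-0.033,0,0,-15,-1,0,0,-0.036,0,0,-16.25,-1,0,0,-0.038,0,0,-17,-1,0,0,-0.038,0,0,-17]
}}

```text
time: 63.6
tool_pos: [0.4359, 0.1396, 0.1385]
ee_rot: [0.587, 0.81, 0.001, -0.001]
ft_force: [-0.6, 7.3, -0.9]
finger_gap: 0.0471
```

Emit:
{"fn": "carry_out", "kwargs": {
  "rows": [-1,0,0,-0.003,0,0,-1.25,-1,0,0,-0.006,0,0,-2.5,-1,0,0,-0.009,0,0,-3.75,-1,0,0,-0.011,0,0,-5,-1,0,0,-0.014,0,0,-6.25,-1,0,0,-0.017,0,0,-7.5,-1,0,0,-0.02,0,0,-8.75,-1,0,0,-0.022,0,0,-10,-1,0,0,-0.025,0,0,-11.25,-1,0,0,-0.028,0,0,-12.5,-1,0,0,-0.03,0,0,-13.75,-1,0,0,-0.033,0,0,-15,-1,0,0,-0.036,0,0,-16.25,-1,0,0,-0.038,0,0,-17,1,0,0,-0.038,0,0,-17,1,0,0,-0.038,0,0,-17,1,0,0,-0.038,0,0,-17]
}}

```text
time: 65.72
tool_pos: [0.4358, 0.1376, 0.1362]
ee_rot: [0.971, -0.24, -0.0, 0.0]
ft_force: [-1.0, -0.2, 0.5]
finger_gap: 0.0702
```

Emit:
{"fn": "carry_out", "kwargs": {
  "rows": [1,0,0,0,0,0,1.25,1,0,0,0,0,0,2.5,1,0,0,0,0,0,3.75,1,0,0,0,0,0,5,1,0,0,0,0,0,6.25,1,0,0,0,0,0,7.5,1,0,0,0,0,0,8.75,1,0,0,0,0,0,10,1,0,0,0,0,0,11.25,1,0,0,0,0,0,12.5,1,0,0,0,0,0,13.75,1,0,0,0,0,0,15,1,0,0,0,0,0,16.25,1,0,0,0,0,0,17]
}}

```text
time: 67.47
tool_pos: [0.4358, 0.1376, 0.1363]
ee_rot: [0.585, 0.811, -0.0, -0.0]
ft_force: [-0.4, 0.2, -0.5]
finger_gap: 0.0867
```

Emit:
{"fn": "carry_out", "kwargs": {
  "rows": [1,0,0,0,0,0,1.25,1,0,0,0,0,0,2.5,1,0,0,0,0,0,3.75,1,0,0,0,0,0,5,1,0,0,0,0,0,6.25,1,0,0,0,0,0,7.5,1,0,0,0,0,0,8.75,1,0,0,0,0,0,10,1,0,0,0,0,0,11.25,1,0,0,0,0,0,12.5,1,0,0,0,0,0,13.75,1,0,0,0,0,0,15,1,0,0,0,0,0,16.25,1,0,0,0,0,0,17,-1,0,0,0,0,0,17,-1,0,0,0,0,0,17,-1,0,0,0,0,0,17,-1,0,0,0,0,0,17,-1,0,0,0,0,0,17,-1,0,0,0,0,0,17]
}}

```text
time: 69.97
tool_pos: [0.4359, 0.1378, 0.1363]
ee_rot: [-0.531, 0.848, 0.0, -0.0]
ft_force: [-1.0, 1.6, 1.1]
finger_gap: 0.0473
```

Emit:
{"fn": "carry_out", "kwargs": {
  "rows": [-1,0,0,-0.003,0,0,-1.25,-1,0,0,-0.006,0,0,-2.5,-1,0,0,-0.009,0,0,-3.75,-1,0,0,-0.011,0,0,-5,-1,0,0,-0.014,0,0,-6.25,-1,0,0,-0.017,0,0,-7.5,-1,0,0,-0.02,0,0,-8.75,-1,0,0,-0.022,0,0,-10,-1,0,0,-0.025,0,0,-11.25,-1,0,0,-0.028,0,0,-12.5,-1,0,0,-0.03,0,0,-13.75,-1,0,0,-0.033,0,0,-15,-1,0,0,-0.036,0,0,-16.25,-1,0,0,-0.038,0,0,-17,-1,0,0,-0.038,0,0,-17]
}}

```text
time: 71.85
tool_pos: [0.4359, 0.1395, 0.1345]
ee_rot: [0.587, 0.809, 0.001, -0.001]
ft_force: [-0.6, 6.8, -2.2]
finger_gap: 0.0476
```

Emit:
{"fn": "carry_out", "kwargs": {
  "rows": [-1,0,0,-0.003,0,0,-1.25,-1,0,0,-0.006,0,0,-2.5,-1,0,0,-0.009,0,0,-3.75,-1,0,0,-0.011,0,0,-5,-1,0,0,-0.014,0,0,-6.25,-1,0,0,-0.017,0,0,-7.5,-1,0,0,-0.02,0,0,-8.75,-1,0,0,-0.022,0,0,-10,-1,0,0,-0.025,0,0,-11.25,-1,0,0,-0.028,0,0,-12.5,-1,0,0,-0.03,0,0,-13.75,-1,0,0,-0.033,0,0,-15,-1,0,0,-0.036,0,0,-16.25,-1,0,0,-0.038,0,0,-17,1,0,0,-0.038,0,0,-17,1,0,0,-0.038,0,0,-17,1,0,0,-0.038,0,0,-17]
}}

```text
time: 73.97
tool_pos: [0.4359, 0.1376, 0.1325]
ee_rot: [0.971, -0.24, -0.0, 0.0]
ft_force: [-0.1, -0.3, -0.4]
finger_gap: 0.0703
```

Emit:
{"fn": "carry_out", "kwargs": {
  "rows": [1,0,0,0,0,0,1.25,1,0,0,0,0,0,2.5,1,0,0,0,0,0,3.75,1,0,0,0,0,0,5,1,0,0,0,0,0,6.25,1,0,0,0,0,0,7.5,1,0,0,0,0,0,8.75,1,0,0,0,0,0,10,1,0,0,0,0,0,11.25,1,0,0,0,0,0,12.5,1,0,0,0,0,0,13.75,1,0,0,0,0,0,15,1,0,0,0,0,0,16.25,1,0,0,0,0,0,17]
}}

```text
time: 75.72
tool_pos: [0.4359, 0.1376, 0.1325]
ee_rot: [0.585, 0.811, -0.0, -0.0]
ft_force: [0.6, -0.2, -0.5]
finger_gap: 0.0871
```

Emit:
{"fn": "carry_out", "kwargs": {
  "rows": [1,0,0,0,0,0,1.25,1,0,0,0,0,0,2.5,1,0,0,0,0,0,3.75,1,0,0,0,0,0,5,1,0,0,0,0,0,6.25,1,0,0,0,0,0,7.5,1,0,0,0,0,0,8.75,1,0,0,0,0,0,10,1,0,0,0,0,0,11.25,1,0,0,0,0,0,12.5,1,0,0,0,0,0,13.75,1,0,0,0,0,0,15,1,0,0,0,0,0,16.25,1,0,0,0,0,0,17,-1,0,0,0,0,0,17,-1,0,0,0,0,0,17,-1,0,0,0,0,0,17,-1,0,0,0,0,0,17,-1,0,0,0,0,0,17,-1,0,0,0,0,0,17],
  "grip_force": 10
}}

```text
time: 78.22
tool_pos: [0.4359, 0.1378, 0.1325]
ee_rot: [-0.531, 0.848, 0.0, -0.0]
ft_force: [-1.5, 2.0, 0.8]
finger_gap: 0.0477
```

Emit:
{"fn": "carry_out", "kwargs": {
  "rows": [-1,0,0,-0.003,0,0,-1.25,-1,0,0,-0.006,0,0,-2.5,-1,0,0,-0.009,0,0,-3.75,-1,0,0,-0.011,0,0,-5,-1,0,0,-0.014,0,0,-6.25,-1,0,0,-0.017,0,0,-7.5,-1,0,0,-0.02,0,0,-8.75,-1,0,0,-0.022,0,0,-10,-1,0,0,-0.025,0,0,-11.25,-1,0,0,-0.028,0,0,-12.5,-1,0,0,-0.03,0,0,-13.75,-1,0,0,-0.033,0,0,-15,-1,0,0,-0.033,0,0,-15]
}}

```text
time: 79.85
tool_pos: [0.4357, 0.1394, 0.1309]
ee_rot: [0.469, 0.883, 0.001, -0.0]
ft_force: [-1.1, 6.0, -1.9]
finger_gap: 0.0476
```

```bash
python3 - <<'E'
from h import *
s=status.sense(); print(s['q'].round(2),s['tool_pos'].round(4),s['ee_rot'].round(3),s['ft_force'].round(1),s['torque'].round(3),s['finger_gap'])
E
```

```text
[ 0.25  0.06 -0.66  2.    0.04  1.1   0.16] [0.4357 0.1394 0.1309] [ 0.469  0.883  0.001 -0.   ] [-1.1  6.  -1.9] [ 1.369  0.058 -0.052] 0.047567002790655434
```

Emit:
{"fn": "carry_out", "kwargs": {
  "rows": [-1,0,0,-0.003,0,0,-1,-1,0,0,-0.006,0,0,-2,-1,0,0,-0.006,0,0,-3,-1,0,0,-0.006,0,0,-4,-1,0,0,-0.006,0,0,-5,-1,0,0,-0.006,0,0,-5]
}}

```text
time: 80.6
tool_pos: [0.4361, 0.1378, 0.1307]
ee_rot: [0.742, 0.67, 0.0, 0.0]
ft_force: [-0.4, 0.3, 1.1]
finger_gap: 0.0476
```

```bash
python3 - <<'E'
from h import *
s=status.sense(); print(s['q'].round(2),s['tool_pos'].round(4),s['ee_rot'].round(3),s['ft_force'].round(1),s['torque'].round(3),s['finger_gap'])
E
```

```text
[ 0.23  0.05 -0.64  2.    0.04  1.1  -0.53] [0.4361 0.1378 0.1307] [0.742 0.67  0.    0.   ] [-0.4  0.3  1.1] [ 0.03  -0.031 -0.077] 0.04760232906172428
```

Emit:
{"fn": "carry_out", "kwargs": {
  "rows": [-1,0,0,0,0,0,0,-1,0,0,0,0,0,-1,-1,0,0,0,0,0,-2,-1,0,0,0,0,0,-3,-1,0,0,0,0,0,-4,-1,0,0,0,0,0,-4],
  "grip_force": 20
}}

```text
time: 81.35
tool_pos: [0.4357, 0.138, 0.1306]
ee_rot: [0.898, 0.441, -0.0, -0.0]
ft_force: [-2.9, 0.2, 2.9]
finger_gap: 0.0479
```

```bash
python3 - <<'E'
from h import *
s=status.sense(); print(s['q'].round(2),s['tool_pos'].round(4),s['ee_rot'].round(3),s['ft_force'].round(1),s['torque'].round(3),s['finger_gap'])
im=eyes.camera('side')
print(spotter.landmark_of('side','screw_grip')[:1],'start 208 196.6; model',proj('side',(.436,.138,.146)))
E
```

```text
[ 0.21  0.05 -0.62  2.    0.03  1.1  -1.09] [0.4357 0.138  0.1306] [ 0.898  0.441 -0.    -0.   ] [-2.9  0.2  2.9] [ 0.231  0.495 -0.052] 0.04788168718820713
[{'uv': [207.9, 199.3], 'score': 0.93}] start 208 196.6; model [210.23810945 195.49240876]
```

Emit:
{"fn": "carry_out", "kwargs": {
  "rows": [-1,0,0,0,0,0,-1,-1,0,0,0,0,0,-2,-1,0,0,0,0,0,-3,-1,0,0,0,0,0,-4,-1,0,0,0,0,0,-5]
}}

```text
time: 82.08
tool_pos: [0.4355, 0.1385, 0.1305]
ee_rot: [0.994, 0.106, -0.0, -0.0]
ft_force: [-2.2, 2.5, 1.8]
finger_gap: 0.0477
```

```bash
python3 - <<'E'
from h import *
s=status.sense(); print(s['q'].round(2),s['tool_pos'].round(4),s['ee_rot'].round(3),s['ft_force'].round(1),s['torque'].round(3),s['joint_torque'].round(2),s['finger_gap'])
E
```

```text
[ 0.19  0.05 -0.6   2.01  0.03  1.1  -1.78] [0.4355 0.1385 0.1305] [ 0.994  0.106 -0.    -0.   ] [-2.2  2.5  1.8] [0.809 0.411 0.666] [  2.79 -34.66   1.56 -37.18   1.07  -0.78   1.64] 0.04772364540314198
```

Emit:
{"fn": "carry_out", "kwargs": {
  "rows": [-1,0,0,0,0,0,-1,-1,0,0,0,0,0,-2,-1,0,0,0,0,0,-3,-1,0,0,0,0,0,-4]
}}

```text
time: 82.58
tool_pos: [0.4361, 0.1387, 0.1307]
ee_rot: [0.985, -0.172, 0.0, -0.001]
ft_force: [-0.7, 3.3, 1.7]
finger_gap: 0.0474
```

```bash
python3 - <<'E'
from h import *
s=status.sense(); print(s['q'].round(2),s['tool_pos'].round(4),s['ee_rot'].round(3),s['ft_force'].round(1),s['torque'].round(3),s['joint_torque'].round(2),s['finger_gap'])
E
```

```text
[ 0.17  0.05 -0.58  2.01  0.03  1.09 -2.34] [0.4361 0.1387 0.1307] [ 0.985 -0.172  0.    -0.001] [-0.7  3.3  1.7] [0.736 0.011 0.624] [  2.71 -35.1    1.45 -36.1    0.77   0.22   1.64] 0.04742315144321603
```

Emit:
{"fn": "carry_out", "kwargs": {
  "rows": [1,0,0,0,0,0,0.2,1,0,0,0,0,0,0.2,1,0,0,0,0,0,0.2,1,0,0,0,0,0,0.2,1,0,0,1,0,0,0.2,1,0,0,2,0,0,0.2,1,0,0,3.2,0,0,0.2,1,0.2,-1.2,4.4,0,0,0.2,1,0.4,-2.4,5.4,0,0,0.2,1,0.4,-3.6,6,0,0,0.2,1,0.4,-4.8,6,0,0,0.2,1,0.4,-6,6,0,0,0.2,1,0.4,-7.2,6,0,0,0.2,1,0.2,-8.4,6,0,0,0.2,1,0,-9.6,6,0,0,0.2,1,0,-10.5,6,0,0,0.2,1,0,-10.5,6,0,0,0.2]
}}

```text
time: 84.7
tool_pos: [0.4339, -0.3919, 0.4291]
ee_rot: [0.987, -0.162, -0.001, 0.0]
ft_force: [-0.6, 0.7, -0.5]
finger_gap: 0.087
```

```bash
python3 - <<'E'
from h import *
np.set_printoptions(precision=4,suppress=True)
s=status.sense(); print(s['q'].round(2),s['tool_pos'].round(4))
t=eyes.camera('top')[:,:,::-1].copy(); e=eyes.camera('side')[:,:,::-1].copy()
e0=cv2.imread('pics/side0.png'); t0=cv2.imread('pics/top0.png')
for nm,im in(('0',e0),('now',e)):
    g=cv2.cvtColor(im,cv2.COLOR_BGR2GRAY)[180:215,190:232]; ys,xs=np.nonzero(g<50); print('knob',nm,xs.mean()+190,ys.mean()+180,ys.min()+180,ys.max()+180,len(xs))
    m=cv2.inRange(cv2.cvtColor(im,cv2.COLOR_BGR2HSV),(0,120,60),(8,255,255)); ys,xs=np.nonzero(m[150:190,135:170]); print('red',xs.mean()+135,ys.mean()+150)
A=cv2.resize(t[200:340,160:400],(800,467),interpolation=cv2.INTER_CUBIC)
cv2.imwrite('pics/f1.png',A)
for n in('screw_grip','sherd_a_c','sherd_b_c','sherd_c_c','plunger_grip'):
  for c in('top','side'):
    for d in spotter.landmark_of(c,n)[:1]: print(n,c,round(d['score'],2),np.array(d['uv']))
E
```

```text
[ 0.66  0.18 -0.    1.24  0.    1.72 -1.24] [ 0.4339 -0.3919  0.4291]
knob 0 209.8276923076923 200.63076923076923 190 214 325
red 149.60493827160494 165.65432098765433
knob now 210.06040268456377 199.9228187919463 190 214 298
red 149.22093023255815 165.96511627906978
screw_grip top 0.58 [272.9 264.9]
screw_grip side 0.67 [188.7 198.8]
sherd_c_c side 0.15 [153.1 163.7]
plunger_grip top 0.68 [186.3 302.2]
plunger_grip side 0.58 [148.9 165.4]
```

View pics/f1.png

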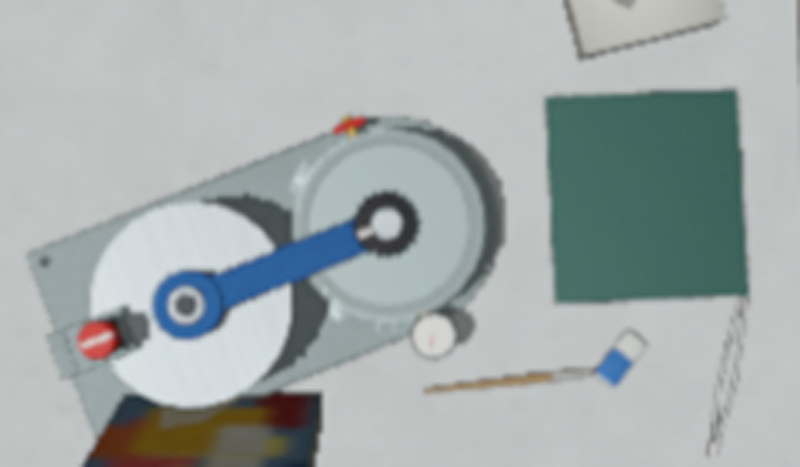

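```bash
python3 - <<'E'
from h import *
t=eyes.camera('top')[:,:,::-1].copy(); t0=cv2.imread('pics/top0.png')
def pol(im):
    g=cv2.cvtColor(im,cv2.COLOR_BGR2GRAY).astype(np.float32)
    best=None
    w=g[255:279,264:288]
    return g
g0,g1=pol(t0),pol(t)
print(cv2.phaseCorrelate(g0[230:310,200:300],g1[230:310,200:300]))
for nm,g in(('0',g0),('1',g1)):
    # ring centre: centroid of dark ring
    d=(g[250:285,260:292]<75); ys,xs=np.nonzero(d); cx,cy=(xs.min()+xs.max())/2+260,(ys.min()+ys.max())/2+250
    print(nm,'centre',cx,cy,len(xs))
    for c in((276,266.8),):
        th=np.radians(np.arange(100,240,10)); print([int(np.mean([cv2.getRectSubPix(g,(1,1),(float(c[0]+r_*np.cos(a)),float(c[1]-r_*np.sin(a))))[0,0] for r_ in(5.5,6.5,7.5)])) for a in th])
a=np.hstack([cv2.resize(x[250:284,258:294],(396,374),interpolation=cv2.INTER_CUBIC) for x in(t0,t)]); cv2.imwrite('pics/k.png',a)
E
```

```text
((-0.051636608412742646, -0.0729954874136709), 1.0308426175117493)
0 centre 274.5 266.5 148
[68, 71, 72, 75, 76, 77, 77, 79, 80, 90, 137, 170, 135, 82]
1 centre 274.5 266.5 148
[68, 71, 72, 75, 76, 78, 78, 79, 95, 146, 177, 137, 81, 70]
```

View pics/k.png

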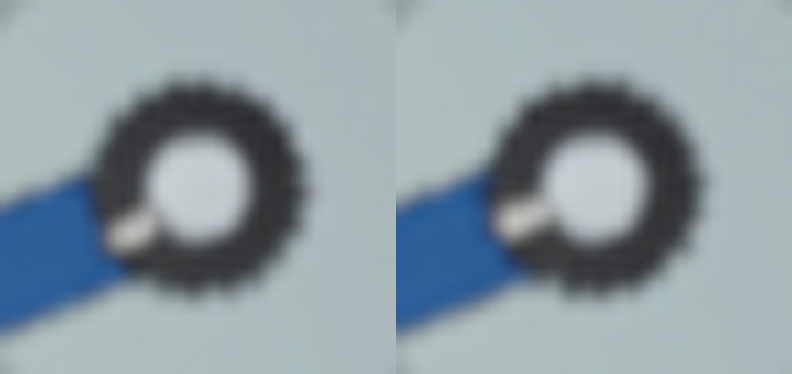

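```bash
python3 - <<'E'
from h import *
e=cv2.cvtColor(eyes.camera('side'),cv2.COLOR_RGB2GRAY).astype(np.float32); e0=cv2.cvtColor(cv2.imread('pics/side0.png'),cv2.COLOR_BGR2GRAY).astype(np.float32)
for n,(x,y,w,h) in {'knob':(196,184,28,26),'red':(138,154,26,24),'pot lid':(178,215,70,25),'hub':(155,180,40,20)}.items():
    m=cv2.matchTemplate(cv2.resize(e[y-5:y+h+5,x-5:x+w+5],None,fx=4,fy=4,interpolation=cv2.INTER_CUBIC),cv2.resize(e0[y:y+h,x:x+w],None,fx=4,fy=4,interpolation=cv2.INTER_CUBIC),cv2.TM_CCOEFF_NORMED)
    _,v,_,p=cv2.minMaxLoc(m); print(n,v,p[0]/4-5,p[1]/4-5)
print(proj('side',(.436,.138,.146)),proj('side',(.436,.138,.151)))
E
```

```text
knob 0.9959110021591187 0.0 0.0
red 0.9948607087135315 0.0 0.0
pot lid 0.9987730979919434 0.0 0.0
hub 0.9988806247711182 0.0 0.0
[210.23810945 195.49240876] [210.09222551 193.19272077]
```

Knob, red plunger, lid and hub are all back at their starting height, and the screw hit its stop. Handing in.

```bash
python3 -c "
from h import *
print(r.hand_in())"
```

```text
the job is handed in; nothing more can be done
None
```

I put both fragments that were present (b and c) into the pot, closed the lid, locked the arm and screwed the lid down to its stop. The job is handed in, about 85 s into the 210 s; no verdict was reported.

- **Opening:** I unscrewed the knob about 11.9 rad, pulled up the red plunger and turned it a quarter so it stayed out. I then swung the lid about 1.38 rad clear.
- **Fragments:** Fragment c was knocked aside partway through, so I measured it again before gripping it. Fragment a was never reliably found and does not appear in any picture.
- **Closing:** I swung the lid back to its stop, let the plunger drop home and screwed down until the wrist felt about 0.65 N m against turning.

**Last checks:**
- **Heights:** In the side picture the knob, plunger, lid and hub match the starting picture with no shift (5 mm on the knob would be 2.3 px).
- **Blotter:** It is empty.
- **Bottle and jar:** The arm never went near either one. I did not check them in a picture at the end.

**What disagreed or stayed unconfirmed:**
- **Screw travel:** Screwing down took roughly 13 rad of commanded turn against 11.9 for unscrewing, probably because the grip slipped. The knob's mark ended about 0.2 rad tighter than at the start.
- **Stop force:** When the arm met its stop on the way back, the wrist force rose briefly to about 28 N, well under the limit.
- **Fragment b:** I saw c inside the pot but not b, which was hidden by the near wall. I released b inside the pot, and it showed up nowhere else.

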